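# Tighten the dough sheeter's hold-down nut with a ratchet wrench

### The arm

A 7-joint arm with a two-finger parallel gripper is mounted at the origin on the work surface. World frame = base frame: x ahead of the robot, y to its left, z up, the work surface at z = 0. Lengths are in m, angles in rad, forces in N, time in s.
With the tool pointing down it reaches from about 0.35 to 0.9 m from the base axis. Payload 8.1 kg.
Tool frame: the origin (TCP) lies at the centre of the arm's flange, where the gripper is bolted on; the fingertips stand 178 mm ahead of it and the grasp point (between the pads) lies 159 mm ahead of it; x points along the fingers, z is the direction in which the jaws open and shut, and the axes are right-handed (so a half turn about x gives the same grasp; the last joint's range is limited). The gripper opens to 92 mm and grips with 3 to 60 N. Pads are 19 mm wide; open, the fingers measure 130 mm over their backs; the gripper's body (75 mm by 190 mm) begins 47 mm behind the grasp point.
Start: joints at [1.04, 0.434, 0.025, 1.573, -0.012, 1.134, -0.075], TCP at [0.259, -0.569, 0.405] pointing down, gripper open.
Joint ranges: [-2.62, 2.62], [-0.44, 2.09], [-1.27, 1.32], [0.08, 2.57], [-1.32, 4.46], [0.12, 2], [-2.74, 2.74]. Speed limits (rad/s): [2.22, 2.22, 3.01, 3.01, 3.14, 3.14, 3.14].

### API

Orientations are given as a rotation vector (axis times angle).
In Python, from cell import arm, get_image, search_frame, pinpoint gives the robot as it stands.
- The arm moves only by the tool arm_command, never from a script. Its argument "motion" is a list of rows, each a list of 7 numbers: the finger opening in mm, from 0 to 91.8, then the shift along the tool's x, y, z in mm, then the turn, a rotation vector about the tool's x, y, z in degrees. In form: [[fingers, x, y, z, ax, ay, az], ...]. A call has 1 to 5 rows; each row shifts and turns the commanded pose from where the row before left it, along the tool's axes as they then stand; what a row does not reach is not made up. A row lasts 1/8 s, in which the tool goes at most 62.5 mm and 10.7 degrees, less where a joint would pass 70% of its speed; a pose out of reach is approached as far as the arm can. A call with a gripper value outside its range is refused whole. The fingers move at their own pace and stop on an object; "newtons" is the grip in N (left out, the last holds). Time passes only in rows, so rows that do not move let the fingers close. It gives the time, the measured TCP pose, the force and the opening at its end, in the units of the state.
- arm.observe(): the state, without advancing time (a new reading comes with each control period).
- get_image(name): name is "scene" or "top" or "wrist"; returns a dict with "frame" (480x640x3 uint8, red, green, blue), "range_z" (480x640 float32, m along the optical axis (not along the pixel's ray), 0 where there is no reading), "K" (3x3 intrinsics, pixels), "distortion" ([k1, k2, p1, p2, k3] as OpenCV has them; the pictures are not rectified), "origin" and "rotation" of the camera in the world; the wrist camera has in their place "tool_from_camera" (4x4, takes a point from camera to tool coordinates, whose origin is the TCP and whose axes are the tool frame's). Camera axes: x right, y down, z forward; pixel columns grow to the right and rows downward; lengths in m; the calibration is good to about 2 mm. A picture is of the moment at which its call begins: read the wrist's pose just before it.
- arm.sign_off(): hands the job in, once; it reports no verdict.
Trained networks look in the newest picture that a camera, given by its name, has taken for a name from the list of things; names that differ only in an ending like _2 or _b are one class to them, and where a whole thing is asked for, a point or a joint stands for the part that bears it (a point fixed in the world has none). Each returns a list of dicts, best first, with "p" (0 to 1); they miss things now and then, are a little off and sometimes report something else, mostly with a low value. They report only what shows in the picture. A call takes as long as a camera call.
- search_frame(camera, target): "point" ([x, y, z] in m, in world coordinates, good to about 4 mm: the middle of the surface that is visible of it).
- pinpoint(camera, target): "point" ([x, y, z] in m, in world coordinates, good to about 4 mm: a listed point, or the origin of a listed thing).
The state is a dict: "clock": time; "joints": joint angles; "dq": joint speeds; "joint_efforts": joint torques, N m; "position": TCP position; "ee_rot": TCP orientation; "force": force on the tool from outside, world axes, zero at the start; "ft_torque": the same for the moment, N m; "width": opening from 0.0 (shut) to 1.0 (fully open).
Only numpy, scipy, OpenCV 4.12 (cv2) and the standard library are available. Lean on these libraries where they do the work, as an engineer would, in place of code of your own. Each camera call takes 0.05 s, during which the arm holds its last target. There are 200 camera calls.

### The job

The dough sheeter's hold-down nut on the side facing the open counter has worked loose: drop the ring of the ratchet wrench right down over it, let go, take hold again at the black plastic grip for leverage, and swing the handle back and forth, letting the ratchet slip on each return, until the nut comes up fully tight and its yellow paint mark points at the mark on the flange. Then take the wrench off the nut and lay it lengthwise across the sloped steel tool rest, flat on the slope and settled against the lip tabs at its bottom. Leave the shaker, the jam jar and the apple standing where they are.

Things in the scene. Friction and masses are not known exactly. Their poses are not given: they have to be found in the camera images.
- wrench: Steel ratchet ring wrench, 0.45 kg, 240 mm long, 18 mm thick, lying flat. Origin on the ring's axis at the underside; +x along the handle, +z up. Ring 51 mm across. Neck 28 mm wide to x 39 mm, then a steel shank 19 mm wide, 12 mm thick (z 3 to 15) to x 125, then a black plastic grip 24 mm wide, 18 thick, to x 215. Balances near x 49 mm.
- wrench_ring (a point): Centre of the ring, on its axis, 9 mm above the underside; axes as the wrench. Inside the ring a brass socket turns: an open hexagonal hole 28.4 mm across flats, right through.
- wrench_balance (a point): Point on the steel shank 60 mm from the ring's axis, near the balance point, 9 mm above the underside: the place to carry it by; axes as the wrench. Left on the nut, the wrench stays on, resting on the flange, its handle drooping by a few degrees.
- wrench_mid (a point): Middle of the wrench's length, on the shank 95 mm from the ring's axis, 9 mm above the underside; axes as the wrench.
- wrench_grip (a point): Middle of the black plastic grip, 165 mm from the ring's axis, 9 mm above the underside; axes as the wrench.
- ratchet (a joint): Slip of the handle round its socket (rad). It is set for tightening: clockwise from above the handle drives the socket (after up to 0.3 rad of backlash); counter-clockwise it slips freely (about 0.04 N m) and the value grows. At 0 the hexagon's corners lie along the wrench's +x and every 60 deg; at r it is turned clockwise by r in the wrench.
- socket (a point): Centre of the brass socket (same point as the ring's centre), turning with the socket: its +x points at a corner of the hexagonal hole.
- sheeter: Hand-cranked dough sheeter, fixed; cheeks 230 mm high. Origin on the counter under its middle; +y faces the open counter. The loose nut stands at x 0, y 150 mm on a round flange 130 mm across, top 44.5 mm high; cheek face at y 94. Splayed feet 62 mm high reach y 200 at |x| 117 to 153 mm: a handle on the nut swings only about 1 rad either way from +y. The nut on the -y side is tight already.
- nut_top (a point): Top centre of the loose nut, turning with it: steel hexagon 27 mm across flats, 17.5 mm high (upper 4 mm chamfered), on a thin washer; its foot is 45 mm above the counter, on the flange where a seated wrench's underside rests. +x points at the corner with the yellow paint mark; z up.
- nut (a joint): How far the nut is screwed down (rad), growing clockwise from above. It turns against about 0.5 N m, stays where it is left, and meets a hard stop, fully tight, at 4.0, where its yellow mark points along the sheeter's +y at the mark on the flange. Starts at 1.2 to 1.8; does not sink visibly.
- rest: Sloped steel tool rest, fixed: bright polished plate 250 mm wide (y), 103 mm up the slope, at 30 degrees, low edge towards its -x; a steel tool slides down it. Origin on the counter under its middle. The lip: two tabs at the low edge, y 75 to 125 mm either side, 22 mm high over the plate, a 150 mm gap between for fingers. Top edge 74 mm above the counter.
- rest_seat (a point): Middle of the low edge on the plate's top face, in the plane of the tabs' inner faces, 22 mm above the counter; x points up the slope, y along the lip, z square to the plate. A wrench lying home has its middle about 18 mm up the slope and 9 mm off the plate.
- shaker: Aluminium sugar shaker, 68 mm across, 115 mm high; origin under its middle. Bystander.
- jam: Amber jam jar with a red cap, 72 mm across, 90 mm high; origin under its middle. Bystander.
- apple: Red apple, 74 mm across, 68 mm high, on a flat base; origin under its middle. Bystander.

How it is judged:
On the way, in this order (a step that is already met when the one before it is completed fails the run):
1. the wrench's ring sits right down over the loose nut and the wrench has been let go (horizontal distance between wrench_ring and nut_top below 0.005 m and z of wrench_ring in the frame of nut_top below -0.004 m and contact force between the fingers and wrench below 0.3 N), for 0.2 s.
2. the wrench, still on the nut, is held by its plastic grip and has been swung back, the ratchet slipping (over 0.6 rad in all) (horizontal distance between wrench_ring and nut_top below 0.005 m and z of wrench_ring in the frame of nut_top below -0.004 m and value of joint ratchet above 0.6 rad and distance between the grasp point and wrench_grip below 0.055 m and contact force between the fingers and wrench above 0.5 N), for 0.1 s.
3. the nut has been turned fully tight with the wrench on it (horizontal distance between wrench_ring and nut_top below 0.005 m and z of wrench_ring in the frame of nut_top below -0.004 m and value of joint nut above 3.85 rad), for 0.1 s.
At the end, for the whole second after the job is handed in: Nut within 0.15 rad of its stop; wrench at rest on the sloped plate: its middle within 40 mm of the rest's middle, 8-26 mm up from the lip, 4-14 mm off the plate, flat on it within 0.12 rad, along the lip within 0.15 rad; shaker, jar and apple upright within 0.3 rad (value of joint nut above 3.85 rad and x of wrench_mid in the frame of rest_seat between 0.008 and 0.026 m and y of wrench_mid in the frame of rest_seat between -0.04 and 0.04 m and z of wrench_mid in the frame of rest_seat between 0.004 and 0.014 m and angle between the z axis of wrench and the z axis of rest_seat, either way round below 0.12 rad and angle between the x axis of wrench and the y axis of rest_seat, either way round below 0.15 rad and linear speed of wrench below 0.02 m/s and angle between each of shaker, jam, apple's own z axis and vertical below 0.3 rad); the robot touches nothing.
It fails at once if the shaker is shifted by more than 30 mm or knocked over (distance of shaker from where it was at the start of the episode above 0.03 m or angle between shaker's own z axis and vertical above 0.5 rad).
It fails at once if the jam jar is shifted by more than 30 mm or knocked over (distance of jam from where it was at the start of the episode above 0.03 m or angle between jam's own z axis and vertical above 0.5 rad).
It fails at once if the apple is shifted by more than 30 mm or knocked over (distance of apple from where it was at the start of the episode above 0.03 m or angle between apple's own z axis and vertical above 0.5 rad).
It also fails if it takes over 72 s, if anything falls off the work surface, if the arm or the gripper's body presses on something with over 40 N, if the wrist force passes 120 N, or if a joint passes its speed limit or range.

## Working session

There is one attempt and no reset: what is moved stays moved. The work goes in short steps, Python scripts to look and compute and a tool call to move; the robot and the scene stay as the last step left them, time stands still between calls to the robot, and variables do not carry over. Pictures are saved under pics/ and viewed, about 8 in all and at most 12, crops included, and the job is handed in when it is done.

Besides the shell and the picture viewer there is one more tool, called after "Emit:" in YAML: its name, and indented under it one key for each argument. arm_command: Moves the arm, as the interface text tells. Its arguments: {"type":"object","properties":{"motion":{"type":"array"},"newtons":{"type":"number"}},"required":["motion"]}

```bash
mkdir -p pics; ls; cat > h.py <<'E'
import numpy as np, cv2
from scipy.spatial.transform import Rotation as R
from cell import arm, get_image, search_frame, pinpoint
def pose():
    s=arm.observe(); return np.array(s["position"]),R.from_rotvec(s["ee_rot"]),s
def campose(im):
    if "origin" in im:
        return np.array(im["origin"]),np.array(im["rotation"])
    p,r,_=pose(); T=np.array(im["tool_from_camera"]); return p+r.apply(T[:3,3]), r.as_matrix()@T[:3,:3]
def px2w(im,u,v,z=None,cp=None):
    o,M=cp or campose(im)
    d=cv2.undistortPoints(np.array([[[u,v]]],float),im["K"],np.array(im["distortion"]))[0,0]
    d=np.array([d[0],d[1],1.])
    if z is None: return o+M@(d*im["range_z"][int(v),int(u)])
    w=M@d; return o+w*(z-o[2])/w[2]
def save(im,n,crop=None,scale=1):
    f=cv2.cvtColor(im["frame"],cv2.COLOR_RGB2BGR)
    if crop: u0,v0,u1,v1=crop; f=f[v0:v1,u0:u1]
    cv2.imwrite("pics/"+n,cv2.resize(f,None,fx=scale,fy=scale,interpolation=cv2.INTER_CUBIC))
E
python3 - <<'E'
from h import *
p,r,s=pose(); print(s); print(r.as_matrix().round(3))
np.set_printoptions(precision=4,suppress=True)
a=get_image("scene");b=get_image("top")
cv2.imwrite("pics/a.png",cv2.resize(cv2.cvtColor(np.vstack([a["frame"],b["frame"]]),cv2.COLOR_RGB2BGR),(0,0),fx=.625,fy=.625))
for c in ("scene","top"):
  for n in ("wrench","wrench_ring","wrench_grip","wrench_mid","sheeter","nut_top","rest","rest_seat","shaker","jam","apple"):
    try: print(c,n,[(np.round(d["point"],3),round(d["p"],2)) for d in pinpoint(c,n)[:2]])
    except Exception as e: print(n,e)
E
```

```text
pics
{'clock': 0.0, 'joints': array([ 1.04038848,  0.4352417 ,  0.02499871,  1.57411623, -0.01161844,
        1.13401441, -0.07508636]), 'dq': array([-6.32252471e-04, -1.62567066e-04, -3.72912922e-05, -2.08531023e-03,
       -1.10410220e-04, -2.02900738e-03,  5.02127321e-04]), 'joint_efforts': array([-3.19858636e-04, -6.67853880e+01,  9.84847583e-01, -3.14467406e+01,
       -6.05518813e-02,  4.26514226e-02,  1.79570775e-04]), 'position': array([ 0.25915999, -0.56847259,  0.40392602]), 'ee_rot': array([ 0.88944581,  1.38318866, -0.8881953 ]), 'force': array([-0.33343409,  0.2321052 , -0.2271939 ]), 'ft_torque': array([-0.02599266, -0.02625965, -0.02638274]), 'width': 0.9986498223475063}
[[-0.001  0.91   0.415]
 [ 0.001  0.415 -0.91 ]
 [-1.    -0.    -0.002]]
scene wrench [(array([ 0.569,  0.016, -0.001]), 0.95)]
scene wrench_ring [(array([0.569, 0.012, 0.009]), 0.74)]
scene wrench_grip [(array([0.414, 0.066, 0.009]), 0.79)]
scene wrench_mid [(array([0.479, 0.046, 0.008]), 0.58)]
scene sheeter [(array([ 0.617, -0.311,  0.004]), 0.84), (array([0.72 , 0.322, 0.   ]), 0.39)]
scene nut_top
[... 371 characters left out ...]
, 0.013, 0.001]), 0.61)]
top wrench_ring [(array([0.567, 0.009, 0.009]), 0.98)]
top wrench_grip [(array([0.409, 0.066, 0.009]), 0.7), (array([0.475, 0.041, 0.009]), 0.42)]
top wrench_mid [(array([0.475, 0.041, 0.01 ]), 0.72), (array([0.511, 0.032, 0.016]), 0.66)]
top sheeter []
top nut_top [(array([ 0.622, -0.161,  0.062]), 0.7)]
top rest [(array([0.509, 0.371, 0.   ]), 0.95), (array([0.568, 0.014, 0.011]), 0.52)]
top rest_seat [(array([0.462, 0.359, 0.021]), 0.93)]
top shaker [(array([ 0.718,  0.318, -0.003]), 0.61)]
top jam [(array([ 0.723,  0.14 , -0.   ]), 0.62), (array([0.662, 0.212, 0.   ]), 0.6)]
top apple [(array([0.723, 0.142, 0.006]), 0.96), (array([ 0.719,  0.319, -0.002]), 0.16)]
```

View pics/a.png

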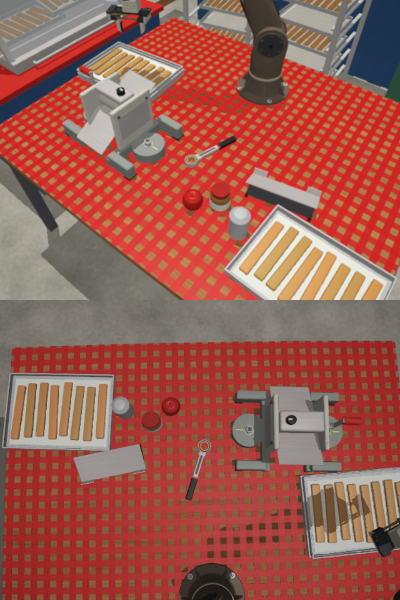

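The two views show the sheeter on the right, with the loose nut on its flange. The wrench lies mid-table with its ring pointing away from the robot. The rest is at left-front, and the jam, apple and shaker stand beyond it. I'll write a row planner and look more closely at the nut.

```bash
cat >> h.py <<'E'
def tool(yaw,tilt=0,tdir=0):
    """tool pointing down, jaw axis z at yaw deg; then tilted by tilt deg about horizontal world axis at tdir deg"""
    z=np.array([np.cos(np.radians(yaw)),np.sin(np.radians(yaw)),0]);x=np.array([0,0,-1.])
    M=np.column_stack([x,np.cross(z,x),z])
    t=np.radians(tdir); return R.from_rotvec(np.radians(tilt)*np.array([np.cos(t),np.sin(t),0]))*R.from_matrix(M)
def rows(start,path,f,nd=1):
    """path: list of (p,R) poses, one per row; print the tool-frame rows"""
    p,r=start; out=[]
    for q,s in path:
        d=np.round(r.inv().apply(q-p)*1e3,nd); a=np.round((r.inv()*s).as_rotvec(degrees=True),nd)
        out.append([f,*map(float,d+0.),*map(float,a+0.)])
        p=p+r.apply(d/1e3); r=r*R.from_rotvec(a,degrees=True)
    for i in range(0,len(out),5): print(out[i:i+5])
    return p,r
def goto(p1,r1,n,f,start=None,nd=1):
    """grasp-free straight move of the TCP, n rows"""
    if start is None: start=pose()[:2]
    p0,r0=start; w=(r1*r0.inv()).as_rotvec()
    path=[(p0+(p1-p0)*k/n,R.from_rotvec(w*k/n)*r0) for k in range(1,n+1)]
    return rows(start,path,f,nd)
def tcp(g,r): return np.asarray(g)-r.apply([.159,0,0])
E
python3 - <<'E'
from h import *
r=tool(71); goto(np.array([.47,.03,.36]),r,14,91)
r=tool(71); print(get_image("wrist")["tool_from_camera"])
im=get_image("top"); o,M=campose(im)
P=np.array([.62,-.157,.0625]); c=M.T@(P-o); print(c,im["K"])
uv=cv2.projectPoints(P-o,cv2.Rodrigues(M.T)[0],np.zeros(3),im["K"],np.array(im["distortion"]))[0].ravel() if 0 else (im["K"]@(c/c[2]))[:2]
u,v=map(int,uv); print(u,v); save(im,"b.png",(u-40,v-30,u+40,v+30),8)
E
```

```text
[[91, 3.2, 31.4, -32.7, -9.7, 0.0, 0.0], [91, 3.2, 36.5, -26.9, -9.8, 0.0, 0.0], [91, 3.2, 40.5, -20.3, -9.7, 0.0, 0.0], [91, 3.2, 43.4, -13.1, -9.8, 0.0, 0.0], [91, 3.2, 45.0, -5.6, -9.7, 0.0, 0.0]]
[[91, 3.2, 45.3, 2.0, -9.8, 0.0, 0.0], [91, 3.2, 44.3, 9.7, -9.7, 0.0, 0.0], [91, 3.2, 42.0, 17.1, -9.8, 0.0, 0.0], [91, 3.1, 38.5, 23.9, -9.7, 0.0, 0.0], [91, 3.2, 33.9, 30.1, -9.8, 0.0, 0.0]]
[[91, 3.2, 28.3, 35.5, -9.7, 0.0, 0.0], [91, 3.2, 21.9, 39.6, -9.8, 0.0, 0.0], [91, 3.2, 14.8, 42.9, -9.7, 0.0, 0.0], [91, 3.2, 7.4, 44.7, -9.8, 0.0, 0.0]]
[[-2.92984874e-04 -2.69016969e-01  9.63135393e-01  1.94703952e-02]
 [ 6.66339383e-04 -9.63135273e-01 -2.69016733e-01  7.21620052e-02]
 [ 9.99999735e-01  5.62957210e-04  4.61440667e-04 -9.79560303e-04]
 [ 0.00000000e+00  0.00000000e+00  0.00000000e+00  1.00000000e+00]]
-0.7074951227436832 [[557.17777294   0.         325.21777694]
 [  0.         557.17777294 234.71950063]
 [  0.           0.           1.        ]]Traceback (most recent call last):
  File "<stdin>", line 6, in <module>
IndexError: invalid index to scalar variable.
```

```bash
sed -i 's|return np.array(im\["origin"\]),np.array(im\["rotation"\])|M=np.array(im["rotation"]); return np.array(im["origin"]),(M if M.ndim==2 else R.from_rotvec(M).as_matrix())|' h.py
python3 - <<'E'
from h import *
im=get_image("top"); print(im["rotation"],im["origin"]); o,M=campose(im)
P=np.array([.62,-.157,.0625]); c=M.T@(P-o)
u,v=(im["K"]@(c/c[2]))[:2].astype(int); print(u,v); save(im,"b.png",(u-40,v-30,u+40,v+30),8)
E
```

```text
[-2.13798833  2.18826072 -0.14939351] [0.39721071 0.03688902 1.35509646]
398 207
```

View pics/b.png

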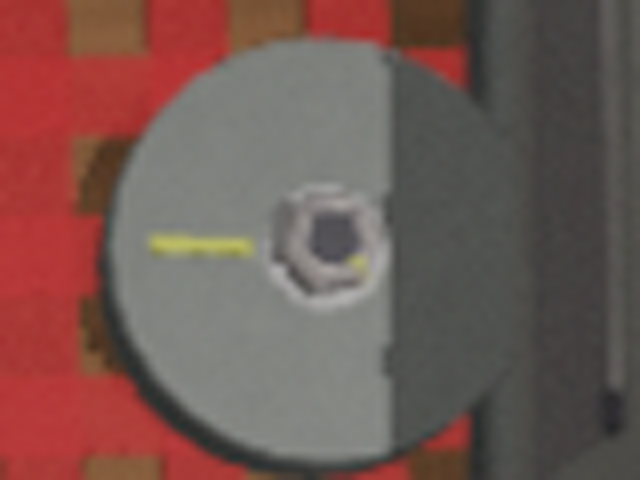

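Emit:
arm_command:
  motion:
    - [91, 3, 31, -33, -10, 0, 0]
    - [91, 3, 36, -27, -10, 0, 0]
    - [91, 3, 40, -20, -10, 0, 0]
    - [91, 3, 43, -13, -10, 0, 0]
    - [91, 3, 45, -6, -10, 0, 0]
  newtons: 30

```text
clock: 1.98
position: [0.3314, -0.3537, 0.3899]
ee_rot: [0.207, 1.56, -0.208]
force: [0.6, -0.9, 0.2]
width: 0.993
```

Emit:
arm_command:
  motion:
    - [91, 3, 45, 2, -10, 0, 0]
    - [91, 3, 44, 10, -10, 0, 0]
    - [91, 3, 42, 17, -10, 0, 0]
    - [91, 3, 38, 24, -10, 0, 0]
    - [91, 3, 34, 30, -10, 0, 0]

```text
clock: 2.6
position: [0.4, -0.1387, 0.3749]
ee_rot: [-0.477, 1.517, 0.475]
force: [0.8, 0.9, 0.2]
width: 0.993
```

Emit:
arm_command:
  motion:
    - [91, 3, 28, 35, -10, 0, 0]
    - [91, 3, 22, 40, -9, 0, 0]
    - [91, 3, 15, 43, -9, 0, 0]
    - [91, 3, 7, 45, -9, 0, 0]
    - [91, 0, 0, 0, 0, 0, 0]

```text
clock: 3.22
position: [0.4544, 0.0364, 0.363]
ee_rot: [-0.972, 1.34, 0.974]
force: [-1.0, -0.9, 0.2]
width: 0.991
```

```bash
python3 - <<'E'
from h import *
im=get_image("wrist"); save(im,"c.png")
for n in ("wrench_ring","wrench_balance","wrench_mid","wrench_grip","socket"):
    print(n,[(np.round(d["point"],4),round(d["p"],2)) for d in pinpoint("wrist",n)[:2]])
np.savez("c.npz",f=im["frame"],d=im["range_z"])
E
```

```text
wrench_ring [(array([0.5687, 0.0128, 0.0127]), 0.93), (array([0.5673, 0.0144, 0.0125]), 0.37)]
wrench_balance [(array([0.5083, 0.0296, 0.0086]), 0.56)]
wrench_mid [(array([0.4799, 0.043 , 0.0083]), 0.83)]
wrench_grip [(array([0.4122, 0.0667, 0.0083]), 0.94), (array([0.5114, 0.0298, 0.0101]), 0.34)]
socket [(array([0.5674, 0.0127, 0.0107]), 0.67)]
```

View pics/c.png

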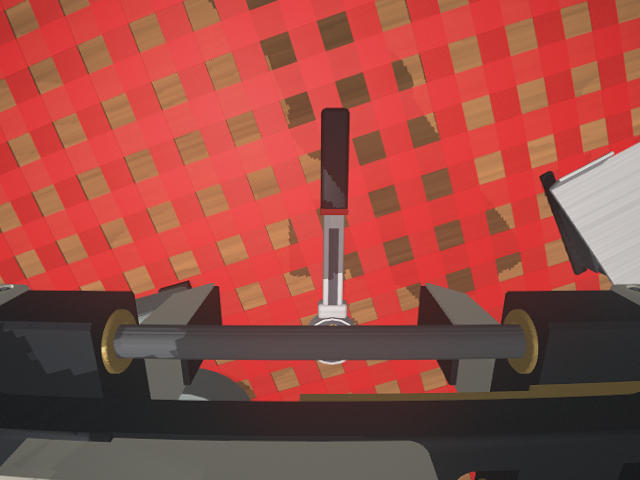

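The handle runs vertically at column ~334, with the grip at rows 108-212 and the ring hidden behind the crossbar at row ~340. I'll shift over the ring so the hexagon shows.

Emit:
arm_command:
  motion:
    - [91, 20, -40, 0, 0, 0, 0]
    - [91, 30, -40, 0, 0, 0, 0]
    - [91, 20, -30, 0, 0, 0, 0]
    - [91, 0, 0, 0, 0, 0, 0]

```text
clock: 4.03
position: [0.559, -0.0037, 0.2909]
ee_rot: [-0.965, 1.348, 0.967]
force: [-1.0, -0.8, -1.3]
width: 0.991
```

```bash
python3 - <<'E'
from h import *
p,r,s=pose(); print(p,r.as_matrix().round(3))
im=get_image("wrist"); o,M=campose(im)
for n in ("wrench_ring","wrench_grip","socket"):
    print(n,[(np.round(d["point"],4),round(d["p"],2)) for d in pinpoint("wrist",n)[:2]])
c=M.T@(np.array([.5685,.0128,.018])-o); u,v=(im["K"]@(c/c[2]))[:2].astype(int); print(u,v,im["K"][0])
# rectify top plane (z=.018) to a metric map: 0.25 mm/px, +x up +y left
G=np.array([.5685,.0128]); n=480; s_=.0002
j,i=np.meshgrid(np.arange(n),np.arange(n)); X=G[0]-(i-n/2)*s_; Y=G[1]-(j-n/2)*s_
Pw=np.stack([X,Y,0*X+.018],-1).reshape(-1,3); C=(Pw-o)@M
uv=cv2.projectPoints(C,np.zeros(3),np.zeros(3),im["K"],np.array(im["distortion"]))[0].reshape(n,n,2).astype(np.float32)
out=cv2.remap(im["frame"],uv,None,cv2.INTER_CUBIC); cv2.imwrite("pics/d.png",out[...,::-1])
E
```

```text
[ 0.55901031 -0.00374886  0.29086674] [[-0.002 -0.947  0.321]
 [-0.     0.321  0.947]
 [-1.     0.002 -0.001]]
wrench_ring [(array([0.5674, 0.0134, 0.0125]), 0.59)]
wrench_grip []
socket [(array([ 0.5683,  0.0152, -0.0027]), 0.62), (array([0.5679, 0.0114, 0.0073]), 0.55)]
344 255 [375.83952962   0.         319.3660529 ]
```

View pics/d.png

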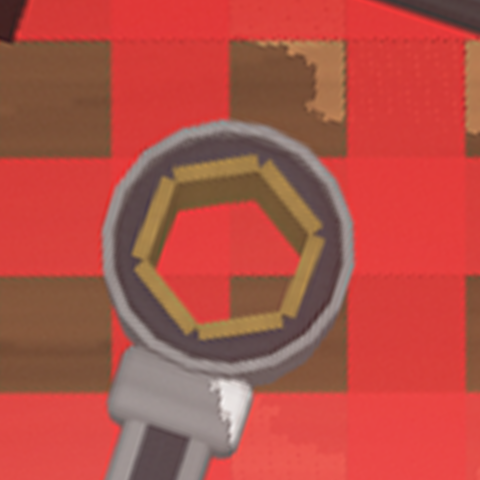

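Ring centre is at (228,247) in this 0.2 mm/px map, about world (0.567, 0.014). The hexagon corners sit near yaw 158.7°, close to the handle's ~161.5°, so the ratchet is near 0. The nut gets the same look next.

```bash
cat >> h.py <<'E'
def rect(im,G,z,s_,name,n=480):
    """metric map of the horizontal plane z about G, +x up, +y left, s_ m/px"""
    o,M=campose(im); j,i=np.meshgrid(np.arange(n),np.arange(n)); X=G[0]-(i-n/2)*s_; Y=G[1]-(j-n/2)*s_
    C=(np.stack([X,Y,0*X+z],-1).reshape(-1,3)-o)@M
    uv=cv2.projectPoints(C,np.zeros(3),np.zeros(3),im["K"],np.array(im["distortion"]))[0].reshape(n,n,2).astype(np.float32)
    cv2.imwrite("pics/"+name,cv2.remap(im["frame"],uv,None,cv2.INTER_CUBIC)[...,::-1])
E
python3 - <<'E'
from h import *
goto(np.array([.62,-.142,.335]),tool(1),7,91)
E
```

```text
[[91, -5.9, -14.8, -16.2, 10.1, 0.0, 0.0], [91, -5.9, -17.5, -13.4, 10.0, 0.0, 0.0], [91, -6.0, -19.5, -10.1, 10.1, 0.0, 0.0], [91, -5.9, -20.9, -6.5, 10.1, 0.0, 0.0], [91, -5.9, -21.8, -2.8, 10.1, 0.0, 0.0]]
[[91, -5.9, -22.0, 1.1, 10.0, 0.0, 0.0], [91, -5.9, -21.4, 4.9, 10.1, 0.0, 0.0]]
```

Emit:
arm_command:
  motion:
    - [91, -6, -15, -16, 10, 0, 0]
    - [91, -6, -17, -13, 10, 0, 0]
    - [91, -6, -20, -10, 10, 0, 0]
    - [91, -6, -21, -7, 10, 0, 0]
    - [91, -6, -22, -3, 10, 0, 0]

```text
clock: 4.85
position: [0.6027, -0.1023, 0.3242]
ee_rot: [-0.291, 1.55, 0.29]
force: [0.2, 0.1, 0.6]
width: 0.992
```

Emit:
arm_command:
  motion:
    - [91, -6, -22, 1, 10, 0, 0]
    - [91, -6, -21, 5, 10, 0, 0]
    - [91, 0, 0, 0, 0, 0, 0]

```text
clock: 5.22
position: [0.6211, -0.1429, 0.3361]
ee_rot: [-0.02, 1.569, 0.018]
force: [-1.1, 0.3, -0.1]
width: 0.993
```

```bash
python3 - <<'E'
from h import *
p,r,s=pose(); print(p,r.as_matrix().round(3))
im=get_image("wrist")
for n in ("nut_top","sheeter"):
    print(n,[(np.round(d["point"],4),round(d["p"],2)) for d in pinpoint("wrist",n)[:2]])
rect(im,[.62,-.157],.0625,.0002,"e.png",600)
E
```

```text
[ 0.62108712 -0.14293833  0.33610185] [[ 0.002 -0.025  1.   ]
 [-0.001  1.     0.025]
 [-1.    -0.001  0.002]]
nut_top [(array([ 0.6209, -0.1558,  0.0612]), 0.73)]
sheeter [(array([ 0.6173, -0.3108,  0.0009]), 0.57)]
```

View pics/e.png

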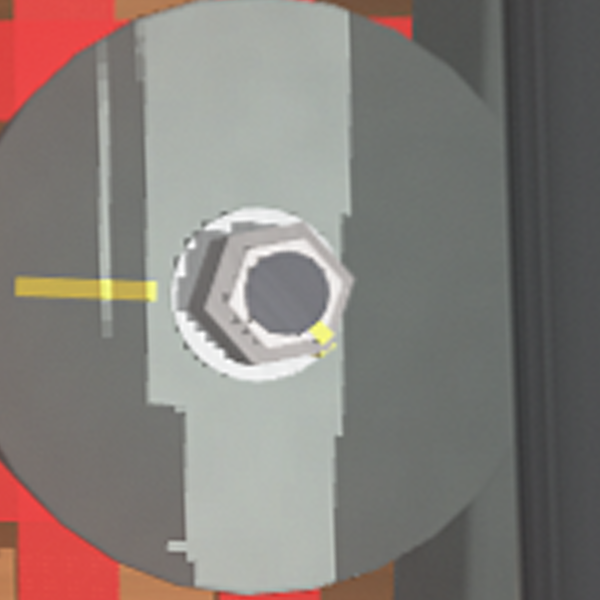

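The nut centre is near pixel (284,291), about world (0.6215, -0.1547), with its corners at about 36.5° mod 60. The paint mark points at about -143°, and the flange mark puts the sheeter's +y at about 88°. That leaves roughly 2.25 rad to turn. Now I'll fetch the wrench.

```bash
python3 - <<'E'
from h import *
s=goto(np.array([.5103,.0344,.25]),tool(71.3),7,91)
goto(np.array([.5103,.0344,.182]),tool(71.3),3,91,s)
E
```

```text
[[91, 12.2, 25.4, -15.0, -9.9, 0.0, 0.0], [91, 12.1, 27.7, -10.4, -10.0, 0.0, 0.0], [91, 12.2, 29.0, -5.4, -9.9, 0.0, 0.0], [91, 12.1, 29.5, -0.4, -9.9, 0.0, 0.0], [91, 12.2, 29.1, 4.8, -10.0, 0.0, 0.0]]
[[91, 12.1, 27.9, 9.7, -9.9, 0.0, 0.0], [91, 12.2, 25.8, 14.4, -9.9, 0.0, 0.0]]
[[91, 22.7, 0.0, 0.0, 0.0, 0.0, 0.0], [91, 22.6, 0.0, -0.1, 0.0, 0.0, 0.0], [91, 22.7, 0.0, 0.0, 0.0, 0.0, 0.0]]
```

Emit:
arm_command:
  motion:
    - [91, 12, 25, -15, -10, 0, 0]
    - [91, 12, 28, -10, -10, 0, 0]
    - [91, 12, 29, -5, -10, 0, 0]
    - [91, 12, 30, 0, -10, 0, 0]
    - [91, 12, 29, 5, -10, 0, 0]

```text
clock: 6.0
position: [0.5424, -0.0141, 0.2745]
ee_rot: [-0.709, 1.452, 0.71]
force: [-0.2, -0.1, -0.1]
width: 0.988
```

Emit:
arm_command:
  motion:
    - [91, 12, 28, 10, -10, 0, 0]
    - [91, 12, 26, 14, -10, 0, 0]
    - [91, 0, 0, 0, 0, 0, 0]

```text
clock: 6.38
position: [0.5097, 0.0367, 0.2503]
ee_rot: [-0.973, 1.343, 0.977]
force: [-1.5, -0.7, -0.1]
width: 0.988
```

```bash
python3 - <<'E'
from h import *
p,r,s=pose(); print(p,r.as_matrix().round(4))
goto(np.array([.5103,.0344,.182]),tool(71.3),3,91)
E
```

```text
[0.50971237 0.03665795 0.25025329] [[-2.200e-03 -9.511e-01  3.088e-01]
 [ 1.200e-03  3.088e-01  9.511e-01]
 [-1.000e+00  2.400e-03  4.000e-04]]
[[91, 22.7, -0.5, -0.7, 0.2, 0.0, 0.0], [91, 22.8, -0.5, -0.6, 0.3, 0.0, -0.1], [91, 22.7, -0.4, -0.7, 0.2, 0.0, 0.0]]
```

Emit:
arm_command:
  motion:
    - [91, 22, 0, -1, 0.7, 0, 0]
    - [91, 23, -1, -1, 0, 0, 0]
    - [91, 23, 0, 0, 0, 0, 0]
    - [0, 0, 0, 0, 0, 0, 0]
    - [0, 0, 0, 0, 0, 0, 0]
  newtons: 30

```text
clock: 7.0
position: [0.5127, 0.0344, 0.1871]
ee_rot: [-0.961, 1.344, 0.958]
force: [-16.0, 6.0, 53.8]
width: 0.826
```

Emit:
arm_command:
  motion:
    - [0, 0, 0, 0, 0, 0, 0]
    - [0, 0, 0, 0, 0, 0, 0]
    - [0, -20, 0, 0, 0, 0, 0]
    - [0, -50, 0, 0, 0, 0, 0]
    - [0, -50, 0, 0, 0, 0, 0]

```text
clock: 7.62
position: [0.5119, 0.0317, 0.3043]
ee_rot: [-0.959, 1.349, 0.96]
force: [1.3, 0.1, 0.5]
width: 0.272
```

```bash
python3 - <<'E'
from h import *
p,r,s=pose(); print(p,r.as_matrix().round(4),s["width"],s["force"],s["ft_torque"])
im=get_image("wrist"); save(im,"f.png")
for n in ("wrench_ring","wrench_grip","wrench_mid"):
    print(n,[(r.inv().apply(np.array(d["point"])-p).round(4),round(d["p"],2)) for d in pinpoint("wrist",n)[:2]])
get_image("top")
for n in ("wrench_ring","wrench_grip"):
    print(n,[(np.array(d["point"]).round(4),r.inv().apply(np.array(d["point"])-p).round(4),round(d["p"],2)) for d in pinpoint("top",n)[:2]])
E
```

```text
[0.51188946 0.0317017  0.30431327] [[-4.000e-04 -9.445e-01  3.285e-01]
 [ 1.000e-04  3.285e-01  9.445e-01]
 [-1.000e+00  4.000e-04 -0.000e+00]] 0.27209144787422723 [1.34430608 0.08592305 0.48988121] [ 0.07779025 -0.16560712  0.02616711]
wrench_ring [(array([ 0.292 , -0.0609,  0.0015]), 0.73), (array([ 0.3074, -0.0603,  0.002 ]), 0.48)]
wrench_grip [(array([ 0.294 ,  0.1006, -0.0033]), 0.61)]
wrench_mid [(array([ 0.2922,  0.0337, -0.0021]), 0.89)]
wrench_ring []
wrench_grip [(array([0.4103, 0.0655, 0.0087]), array([ 0.2957,  0.1069, -0.0014]), 0.67)]
```

View pics/f.png

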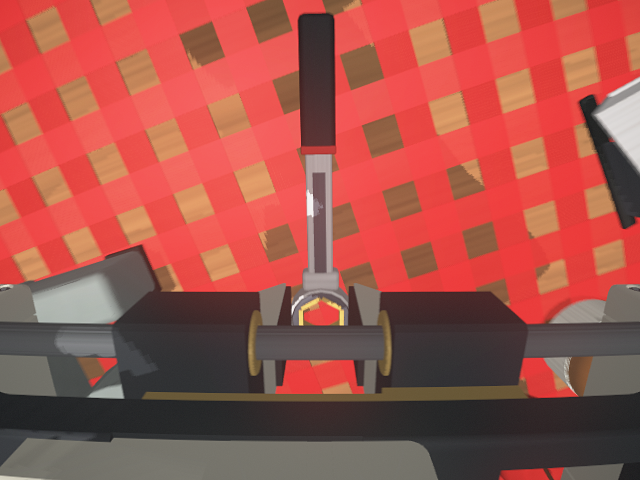

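The jaws were still closing when I lifted, so the wrench stayed on the table. There was also a 54 N touch at the bottom. The wrench lies centred under the tool: grip end at row 14, grip/shank boundary at row 150, neck step at row 272. I'll measure its offset along the handle.

```bash
python3 - <<'E'
from h import *
p,r,s=pose(); im=get_image("wrist")
print(p,s["force"],s["width"])
for u,v,z,x in ((316,14,.018,215),(318,152,.016,125),(320,271,.015,39),(299,80,.018,0),(334,80,.018,0)):
    q=r.inv().apply(px2w(im,u,v,z)-p); print(x,(q*1e3).round(1),"balance tool y:",(q[1]*1e3-(x-60)).round(1))
d=im["range_z"]; 
for u,v in ((317,80),(240,230),(318,152),(130,330),(240,315),(265,300),(278,330)): print(u,v,(r.inv().apply(px2w(im,u,v)-p)*1e3).round(1), px2w(im,u,v).round(4))
E
```

```text
[0.51168499 0.0314378  0.3017715 ] [ 0.86195854 -0.23435554 -0.14618691] 0.012550146804264273
215 [284.  152.5  -1.6] balance tool y: -2.5
125 [285.9  66.1  -0.4] balance tool y: 1.1
39 [286.7 -21.1   1.1] balance tool y: -0.1
0 [284.  112.5 -12.8] balance tool y: 172.5
0 [283.9 112.5  10.2] balance tool y: 172.5
317 80 [282.2 112.3  -1. ] [0.4048 0.0673 0.0197]
240 230 [299.3   7.6 -60.2] [ 0.4842 -0.023   0.0025]
318 152 [282.7  66.1  -0.3] [0.4486 0.0528 0.0192]
130 330 [ 95.8  31.9 -42.8] [0.4673 0.0015 0.206 ]
240 315 [ 93.4  37.2 -16.5] [0.471  0.028  0.2085]
265 300 [102.4  36.7 -12.4] [0.4728 0.0318 0.1994]
278 330 [88.6 36.2 -7.8] [0.4748 0.0359 0.2132]
```

Emit:
arm_command:
  motion:
    - [50, 30, 0, 0, 0, 0, 0]
    - [50, 40, 0, 0, 0, 0, 0]
    - [50, 20, 0, 0, 0, 0, 0]
    - [50, 12, 0, 0, 0, 0, 0]
    - [50, 5, 0, 0, 0, 0, 0]

```text
clock: 8.65
position: [0.512, 0.0319, 0.195]
ee_rot: [-0.959, 1.35, 0.96]
force: [0.6, -0.1, 0.5]
width: 0.502
```

Emit:
arm_command:
  motion:
    - [50, 4, 0, 0, 0, 0, 0]
    - [50, 4, 0, 0, 0, 0, 0]
    - [50, 2, 0, 0, 0, 0, 0]

```text
clock: 9.02
position: [0.5122, 0.0324, 0.1879]
ee_rot: [-0.96, 1.349, 0.958]
force: [-12.3, -0.6, 42.7]
width: 0.543
```

Emit:
arm_command:
  motion:
    - [50, -1, 0, 0, 0, 0, 0]
    - [0, 0, 0, 0, 0, 0, 0]
    - [0, 0, 0, 0, 0, 0, 0]
    - [0, 0, 0, 0, 0, 0, 0]
    - [0, 0, 0, 0, 0, 0, 0]

```text
clock: 9.65
position: [0.5123, 0.0324, 0.1889]
ee_rot: [-0.961, 1.348, 0.958]
force: [-7.8, -0.7, 26.1]
width: 0.198
```

Emit:
arm_command:
  motion:
    - [0, 0, 0, 0, 0, 0, 0]
    - [0, 0, 0, 0, 0, 0, 0]

```text
clock: 9.9
position: [0.5123, 0.0324, 0.1889]
ee_rot: [-0.961, 1.348, 0.958]
force: [-8.1, -0.3, 26.0]
width: 0.198
```

```bash
python3 - <<'E'
from h import *
p,r,s=pose(); print(p,s["force"],s["ft_torque"],s["width"]*91.8)
a=get_image("scene");o,M=campose(a); c=M.T@(np.array([.51,.03,.08])-o); u,v=(a["K"]@(c/c[2]))[:2].astype(int)
save(a,"g.png",(u-80,v-70,u+80,v+50),5)
E
```

```text
[0.5122733  0.03235304 0.18886615] [-8.07631117 -0.27371751 25.9737261 ] [0.02739364 1.64892179 0.06811902] 18.210860451451406
```

View pics/g.png

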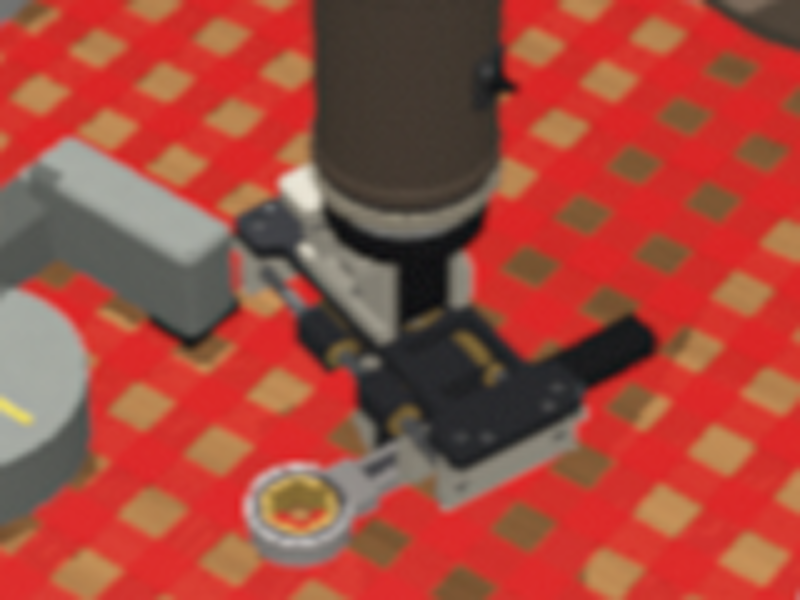

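The jaws hold the shank (18 mm), but the fingertips press on the table. I'll ease up 4.5 mm, re-grip and lift.

Emit:
arm_command:
  motion:
    - [35, 0, 0, 0, 0, 0, 0]
    - [35, -2, 0, 0, 0, 0, 0]
    - [0, -2.5, 0, 0, 0, 0, 0]
    - [0, 0, 0, 0, 0, 0, 0]
    - [0, 0, 0, 0, 0, 0, 0]
  newtons: 40

```text
clock: 10.58
position: [0.5123, 0.0317, 0.1914]
ee_rot: [-0.959, 1.349, 0.959]
force: [0.3, 0.1, 6.1]
width: 0.181
```

Emit:
arm_command:
  motion:
    - [0, 0, 0, 0, 0, 0, 0]
    - [0, 0, 0, 0, 0, 0, 0]
    - [0, -10, 0, 0, 0, 0, 0]
    - [0, -45, 0, 0, 0, 0, 0]
    - [0, -50, 0, 0, 0, 0, 0]

```text
clock: 11.2
position: [0.5113, 0.0316, 0.2967]
ee_rot: [-0.958, 1.352, 0.961]
force: [1.0, -0.4, -3.6]
width: 0.176
```

```bash
python3 - <<'E'
from h import *
p,r,s=pose(); print(p,s["force"],s["ft_torque"],s["width"]*91.8)
im=get_image("wrist"); save(im,"i.png",(200,0,440,480),1.2)
for n in ("wrench_ring","wrench_grip","wrench_mid"):
    print(n,[((r.inv().apply(np.array(d["point"])-p)*1e3).round(1),round(d["p"],2)) for d in pinpoint("wrist",n)[:2]])
E
```

```text
[0.51134006 0.03157078 0.29674291] [ 0.99924777 -0.38435289 -3.60423788] [ 0.00884999 -0.25419453  0.00698423] 16.186401864313975
wrench_ring [(array([181.6, -59.4,   1.6]), 0.6)]
wrench_grip [(array([178.7, 101.2,  -0.9]), 0.72)]
wrench_mid [(array([180.3,  36.6,   0.8]), 0.71)]
```

View pics/i.png

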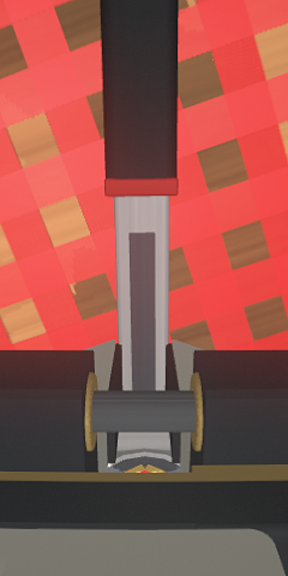

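Wrench held and level, ring at tool (182, -60, +1) mm. On to a hover over the nut.

```bash
python3 - <<'E'
from h import *
goto(np.array([.6114,-.0955,.285]),tool(8.5),7,0)
E
```

```text
[[0, 1.7, -19.4, -12.4, 8.9, 0.0, 0.0], [0, 1.7, -21.1, -9.3, 8.9, 0.0, 0.0], [0, 1.6, -22.2, -6.0, 8.9, 0.0, 0.0], [0, 1.7, -22.9, -2.4, 8.9, 0.0, 0.0], [0, 1.7, -23.0, 1.2, 8.9, 0.0, 0.0]]
[[0, 1.7, -22.6, 4.7, 8.9, 0.0, 0.0], [0, 1.7, -21.5, 8.2, 8.9, 0.0, 0.0]]
```

Emit:
arm_command:
  motion:
    - [0, 2, -19, -12, 9, 0, 0]
    - [0, 2, -21, -9, 9, 0, 0]
    - [0, 2, -22, -6, 9, 0, 0]
    - [0, 2, -23, -2, 9, 0, 0]
    - [0, 2, -23, 1, 9, 0, 0]

```text
clock: 12.02
position: [0.5822, -0.0588, 0.2838]
ee_rot: [-0.349, 1.547, 0.35]
force: [0.6, 0.0, -3.9]
width: 0.179
```

Emit:
arm_command:
  motion:
    - [0, 1, -23, 5, 9, 0, 0]
    - [0, 1, -22, 8, 8, 0, 0]
    - [0, 0, 0, 0, 0, 0, 0]

```text
clock: 12.4
position: [0.611, -0.0973, 0.2817]
ee_rot: [-0.119, 1.571, 0.117]
force: [-0.8, 0.3, -3.7]
width: 0.183
```

```bash
python3 - <<'E'
from h import *
p,r,s=pose(); print(p,r.as_matrix().round(3),s["force"],s["ft_torque"])
im=get_image("wrist")
for n in ("wrench_ring","wrench_grip","nut_top"):
    print(n,[(np.array(d["point"]).round(4),(r.inv().apply(np.array(d["point"])-p)*1e3).round(1),round(d["p"],2)) for d in pinpoint("wrist",n)[:2]])
im=get_image("top")
for n in ("wrench_ring","nut_top"):
    print(n,[(np.array(d["point"]).round(4),round(d["p"],2)) for d in pinpoint("top",n)[:2]])
get_image("scene")
for n in ("wrench_ring","nut_top"):
    print(n,[(np.array(d["point"]).round(4),round(d["p"],2)) for d in pinpoint("scene",n)[:2]])
goto(np.array([.6114,-.0955,.262]),tool(8.5),3,0)
E
```

```text
[ 0.61100668 -0.09725793  0.28168589] [[-0.004 -0.15   0.989]
 [-0.001  0.989  0.15 ]
 [-1.    -0.001 -0.004]] [-0.84272754  0.33705017 -3.66342356] [ 0.03577122 -0.04071828  0.0027644 ]
wrench_ring [(array([ 0.62  , -0.1576,  0.0991]), array([182.6, -60.9,   0.6]), 0.59)]
wrench_grip []
nut_top []
wrench_ring [(array([0.7228, 0.143 , 0.0026]), 0.28)]
nut_top []
wrench_ring []
nut_top [(array([ 0.6218, -0.1559,  0.0652]), 0.57)]
[[0, 7.4, -0.1, 0.1, 0.1, 0.0, 0.0], [0, 7.5, -0.2, 0.0, 0.1, 0.0, 0.0], [0, 7.4, -0.1, 0.1, 0.1, 0.0, 0.0]]
```

Emit:
arm_command:
  motion:
    - [0, 10, 0, 0, 0, 0, 0]
    - [0, 10, 0, 0, 0, 0, 0]
    - [0, 5, 0, 0, 0, 0, 0]
    - [0, 3, 0, 0, 0, 0, 0]
    - [0, 3, 0, 0, 0, 0, 0]

```text
clock: 13.52
position: [0.6114, -0.0954, 0.2532]
ee_rot: [-0.121, 1.567, 0.121]
force: [0.1, 0.6, -2.9]
width: 0.176
```

Emit:
arm_command:
  motion:
    - [0, 2, 0, 0, 0, 0, 0]
    - [0, 2, 0, 0, 0, 0, 0]
    - [0, 0, 0, 0, 0, 0, 0]

```text
clock: 13.9
position: [0.6114, -0.0955, 0.2493]
ee_rot: [-0.121, 1.567, 0.12]
force: [0.7, -0.9, -2.2]
width: 0.178
```

Emit:
arm_command:
  motion:
    - [0, 2, 0, 0, 0, 0, 0]
    - [0, 2, 0, 0, 0, 0, 0]
    - [0, 0, 0, 0, 0, 0, 0]

```text
clock: 14.28
position: [0.6113, -0.0955, 0.2452]
ee_rot: [-0.121, 1.567, 0.12]
force: [1.1, -1.5, -2.0]
width: 0.177
```

Emit:
arm_command:
  motion:
    - [0, 2, 0, 0, 0, 0, 0]
    - [0, 2, 0, 0, 0, 0, 0]
    - [0, 0, 0, 0, 0, 0, 0]

```text
clock: 14.65
position: [0.6111, -0.0954, 0.241]
ee_rot: [-0.121, 1.568, 0.121]
force: [0.6, -1.7, -2.0]
width: 0.167
```

Emit:
arm_command:
  motion:
    - [0, 2, 0, 0, 0, 0, 0]
    - [0, 2, 0, 0, 0, 0, 0]
    - [0, 0, 0, 0, 0, 0, 0]

```text
clock: 15.02
position: [0.6115, -0.095, 0.2373]
ee_rot: [-0.12, 1.567, 0.121]
force: [1.2, 0.3, 1.4]
width: 0.068
```

Emit:
arm_command:
  motion:
    - [50, 0, 0, 0, 0, 0, 0]
    - [50, 0, 0, 0, 0, 0, 0]
    - [50, 0, 0, 0, 0, 0, 0]
    - [50, 0, 0, 0, 0, 0, 0]
    - [50, 0, 0, 0, 0, 0, 0]

```text
clock: 15.65
position: [0.6113, -0.0953, 0.2372]
ee_rot: [-0.121, 1.567, 0.121]
force: [-0.4, -0.3, -0.8]
width: 0.529
```

```bash
python3 - <<'E'
from h import *
p,r,s=pose(); print(p,s["force"],s["width"]*91.8)
im=get_image("wrist"); save(im,"j.png",(160,0,480,480),1.2)
for n in ("wrench_ring","wrench_mid","wrench_grip","nut_top"):
    print(n,[(np.array(d["point"]).round(4),(r.inv().apply(np.array(d["point"])-p)*1e3).round(1),round(d["p"],2)) for d in pinpoint("wrist",n)[:2]])
E
```

```text
[ 0.61125454 -0.09533867  0.23724483] [-0.3622201  -0.30403615 -0.79799447] 48.58761196275232
wrench_ring []
wrench_mid [(array([ 0.5945, -0.0679,  0.0459]), array([191.3,  29.7, -12.4]), 0.97)]
wrench_grip [(array([ 0.5784, -0.0027,  0.0296]), array([207.6,  96.6, -18.3]), 0.95)]
nut_top []
```

View pics/j.png

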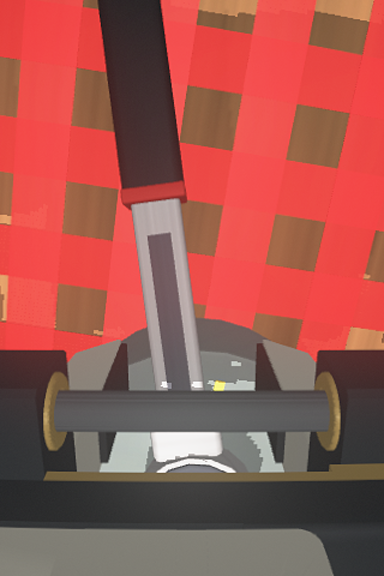

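The wrench slipped out of the jaws and its handle droops about 14°, so the ring isn't right down on the nut. I'll raise the arm and look at the ring from above.

Emit:
arm_command:
  motion:
    - [70, -30, 0, 0, 0, 0, 0]
    - [70, -40, -10, 5, 0, 0, 0]
    - [70, -30, -20, 0, 0, 0, 0]
    - [70, 0, -15, 0, 0, 0, 0]
    - [70, 0, 0, 0, 0, 0, 0]

```text
clock: 16.52
position: [0.6227, -0.1406, 0.3365]
ee_rot: [-0.119, 1.569, 0.118]
force: [0.3, 0.4, -0.7]
width: 0.766
```

```bash
python3 - <<'E'
from h import *
p,r,s=pose(); print(p)
im=get_image("wrist"); rect(im,[.61,-.12],.0625,.0003,"k.png",600)
for n in ("wrench_ring","wrench_mid","wrench_grip","nut_top"):
    print(n,[(np.array(d["point"]).round(4),round(d["p"],2)) for d in pinpoint("wrist",n)[:2]])
o,M=campose(im); d=im["range_z"]
def prof(line):  # height along world points, by projecting at guess z then reading depth
    for x,y in line:
        z=.06
        for _ in range(4):
            C=M.T@(np.array([x,y,z])-o); u,v=cv2.projectPoints(C[None],np.zeros(3),np.zeros(3),im["K"],np.array(im["distortion"]))[0].ravel()
            if not(0<=u<640 and 0<=v<480): z=np.nan;break
            z=px2w(im,u,v)[2]
        print((round(x,3),round(y,3)),round(z*1e3,1),end="; ")
    print()
prof([(.621+a*-.27,-.155+a*.963) for a in np.arange(-.03,.16,.005)])
prof([(.621+a*.963,-.155+a*.27) for a in np.arange(-.04,.041,.004)])
E
```

```text
[ 0.62271159 -0.14057079  0.33647508]
wrench_ring []
wrench_mid [(array([ 0.5934, -0.068 ,  0.0451]), 0.8)]
wrench_grip [(array([0.5775, 0.0015, 0.0293]), 0.97)]
nut_top [(array([ 0.621 , -0.1569,  0.0651]), 0.79)]
(np.float64(0.629), np.float64(-0.184)) 78.0; (np.float64(0.628), np.float64(-0.179)) 44.5; (np.float64(0.626), np.float64(-0.174)) 79.4; (np.float64(0.625), np.float64(-0.169)) 77.1; (np.float64(0.624), np.float64(-0.165)) 62.5; (np.float64(0.622), np.float64(-0.16)) 63.3; (np.float64(0.621), np.float64(-0.155)) 63.3; (np.float64(0.62), np.float64(-0.15)) 63.5; (np.float64(0.618), np.float64(-0.145)) 62.5; (np.float64(0.617), np.float64(-0.141)) 61.4; (np.float64(0.616), np.float64(-0.136)) 68.4; (np.float64(0.614), np.float64(-0.131)) 68.2; (np.float64(0.613), np.float64(-0.126)) 67.2; (np.float64(0.612), np.float64(-0.121)) 65.4; (np.float64(0.61), np.float64(-0.116)) 63.3; (np.float64(0.609), np.float64(-0.112)) 60.5; (np.float64(0.608), np.float64(-0.107)) 60.7; (np.float64(0.606), np.float64(-0.102)) 60.5; (np.float64(0.605), np.float64(-0.097)) 59.0; (np.float64(0.6
[... 1116 characters left out ...]
-0.16)) 69.5; (np.float64(0.606), np.float64(-0.159)) 74.2; (np.float64(0.609), np.float64(-0.158)) 66.8; (np.float64(0.613), np.float64(-0.157)) 63.4; (np.float64(0.617), np.float64(-0.156)) 63.2; (np.float64(0.621), np.float64(-0.155)) 63.3; (np.float64(0.625), np.float64(-0.154)) 64.8; (np.float64(0.629), np.float64(-0.153)) 62.8; (np.float64(0.633), np.float64(-0.152)) 62.4; (np.float64(0.636), np.float64(-0.151)) 46.7; (np.float64(0.64), np.float64(-0.15)) 74.5; (np.float64(0.644), np.float64(-0.149)) 75.3; (np.float64(0.648), np.float64(-0.147)) 44.6; (np.float64(0.652), np.float64(-0.146)) 44.7; (np.float64(0.656), np.float64(-0.145)) 44.1; (np.float64(0.66), np.float64(-0.144)) 43.7;
```

View pics/k.png

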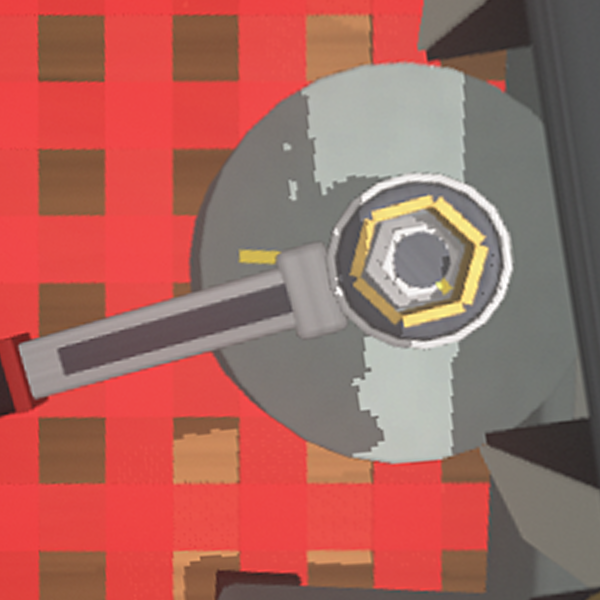

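The hexagon is round the nut, but the ring is tipped: its top is at 68 mm on the handle side and 78 mm on the far side. The handle hangs about 12° low. I'll take the handle near the plastic grip with a deeper bite, level it about the nut, press down and release.

```bash
cat >> h.py <<'E'
def wpose(yaw,pitch,s,depth,ring):
    """TCP pose holding wrench (handle yaw, pitch up +, deg) at s m from ring axis; centreline at depth m ahead of TCP"""
    r=tool(yaw-90,pitch,yaw-90) # tilt about jaw axis
    return np.asarray(ring)+r.apply([-depth,s,0]),r
E
python3 - <<'E'
from h import *
ring=[.621,-.155,.064]
p,r=wpose(104.5,-12,.15,.172,ring); print(p,r.as_matrix().round(2))
up=p-r.apply([.06,0,0])
s=goto(up,r,3,70); print()
s=goto(p,r,3,70,s); print()
rows(s,[wpose(104.5,-12+12*k/5,.15,.172,[.621,-.155,.064-.010*k/5]) for k in range(1,6)],0)
E
```

```text
[0.57530992 0.02167044 0.20105463] [[ 0.05 -0.24  0.97]
 [-0.2   0.95  0.25]
 [-0.98 -0.21 -0.  ]]
[[70, 25.6, 59.2, -7.8, -1.9, -0.2, -4.0], [70, 21.4, 61.0, -5.9, -1.8, -0.2, -4.0], [70, 17.0, 62.5, -4.0, -1.9, -0.3, -4.1]]

[[70, 20.0, 0.0, 0.0, 0.0, 0.0, 0.0], [70, 20.0, 0.0, -0.1, 0.0, 0.0, 0.0], [70, 20.0, 0.1, 0.0, 0.0, 0.0, 0.1]]

[[0, -4.2, -7.0, 0.0, 0.0, 0.0, 2.4], [0, -4.1, -7.0, 0.0, 0.0, 0.0, 2.4], [0, -4.2, -7.0, 0.0, 0.0, 0.0, 2.4], [0, -4.1, -7.2, 0.0, 0.0, 0.0, 2.4], [0, -4.2, -7.3, 0.0, 0.0, 0.0, 2.4]]
```

Emit:
arm_command:
  motion:
    - [70, 20, 44, -6, -1.4, 0, -3]
    - [70, 16, 45, -5, -1.4, 0, -3]
    - [70, 14, 46, -4, -1.4, 0, -3]
    - [70, 13, 47, -3, -1.4, 0, -3]
    - [70, 0, 0, 0, 0, 0, 0]
  newtons: 30

```text
clock: 17.4
position: [0.5699, 0.0371, 0.2583]
ee_rot: [-0.367, 1.541, 0.042]
force: [0.1, -0.2, -0.4]
width: 0.758
```

Emit:
arm_command:
  motion:
    - [70, 20, 0, 0, 0, 0, 0]
    - [70, 20, 0, 0, 0, 0, 0]
    - [70, 10, 0, 0, 0, 0, 0]
    - [70, 10, 0, 0, 0, 0, 0]
    - [40, 0, 0, 0, 0, 0, 0]

```text
clock: 18.02
position: [0.5742, 0.0187, 0.2009]
ee_rot: [-0.36, 1.54, 0.032]
force: [-0.3, 0.6, 0.8]
width: 0.693
```

```bash
python3 - <<'E'
from h import *
p,r,s=pose(); print(p,s["force"],r.as_matrix().round(2), s["width"])
im=get_image("wrist")
for n in ("wrench_ring","wrench_mid","wrench_grip","nut_top"):
    print(n,[((r.inv().apply(np.array(d["point"])-p)*1e3).round(1),round(d["p"],2)) for d in pinpoint("wrist",n)[:2]])
E
```

```text
[0.57420624 0.01865036 0.20091391] [-0.34833605  0.6130374   0.78819982] [[ 0.04 -0.24  0.97]
 [-0.2   0.95  0.25]
 [-0.98 -0.21 -0.01]] 0.6931498496989974
wrench_ring []
wrench_mid []
wrench_grip [(array([173.4,  16.5,   2.9]), 0.6)]
nut_top []
```

Emit:
arm_command:
  motion:
    - [0, 0, 0, 2, 0, 0, 0]
    - [0, 0, 0, 0, 0, 0, 0]
    - [0, 0, 0, 0, 0, 0, 0]
    - [0, 0, 0, 0, 0, 0, 0]
    - [0, 0, 0, 0, 0, 0, 0]

```text
clock: 18.9
position: [0.5765, 0.0196, 0.2014]
ee_rot: [-0.36, 1.539, 0.033]
force: [1.3, 0.4, 1.4]
width: 0.257
```

Emit:
arm_command:
  motion:
    - [0, 0, 0, 0, 0, 0, 0]
    - [0, 0, 0, 0, 0, 0, 0]
    - [0, -4, -7, 0, 0, 0, 2.4]
    - [0, -4, -7, 0, 0, 0, 2.4]
    - [0, 0, 0, 0, 0, 0, 0]

```text
clock: 19.52
position: [0.5797, 0.0063, 0.212]
ee_rot: [-0.294, 1.553, 0.096]
force: [4.2, -2.9, 0.7]
width: 0.257
```

Emit:
arm_command:
  motion:
    - [0, -4, -7, 0, 0, 0, 2.4]
    - [0, -4, -7, 0, 0, 0, 2.4]
    - [0, -4, -7, 0, 0, 0, 2.4]
    - [0, 0, 0, 0, 0, 0, 0]

```text
clock: 20.02
position: [0.5848, -0.0134, 0.2253]
ee_rot: [-0.198, 1.572, 0.193]
force: [3.0, -7.8, -0.1]
width: 0.258
```

```bash
cat > chk.py <<'E'
from h import *
p,r,s=pose(); print(p,s["force"].round(1),s["ft_torque"].round(2),r.as_matrix().round(2), s["width"])
im=get_image("wrist"); o,M=campose(im)
for n in ("wrench_ring","wrench_mid","wrench_grip","nut_top"):
    print(n,[(np.array(d["point"]).round(4),(r.inv().apply(np.array(d["point"])-p)*1e3).round(1),round(d["p"],2)) for d in pinpoint("wrist",n)[:2]])
# depth cloud of ring area from each camera: heights within ring annulus
for cam in ("wrist","top","scene"):
    im=get_image(cam); o,M=campose(im); d=im["range_z"]; v,u=np.nonzero(d>0)
    und=cv2.undistortPoints(np.stack([u,v],-1)[:,None].astype(float),im["K"],np.array(im["distortion"]))[:,0]
    W=o+(np.c_[und,np.ones(len(u))]*d[v,u][:,None])@M.T
    c=np.array([.621,-.155]); rr=np.hypot(*(W[:,:2]-c).T); k=(rr>17)*0+(rr>.019)*(rr<.025)*(W[:,2]>.05)*(W[:,2]<.095)
    A=W[k>0]; 
    for sgn,nm in ((-1,"cheek"),(1,"handle")):
        B=A[(A[:,1]-c[1])*sgn>.010]; 
        if len(B): print(cam,nm,len(B),np.percentile(B[:,2]*1e3,[20,50,80]).round(1))
E
python3 chk.py
```

```text
[ 0.58477329 -0.01342629  0.22531694] [ 3.  -7.8 -0.1] [-1.88 -1.11  0.32] [[-0.01 -0.25  0.97]
 [-0.    0.97  0.25]
 [-1.   -0.   -0.01]] 0.2583400095452826
wrench_ring []
wrench_mid []
wrench_grip [(array([0.5799, 0.0025, 0.0523]), array([173. ,  16.9,   1. ]), 0.76)]
nut_top []
top cheek 49 [60.3 62.2 64.9]
top handle 17 [58.1 61.7 63.1]
scene cheek 38 [60.1 62.2 63.9]
scene handle 47 [56.  60.8 62.4]
```

Ring top now reads about 62 mm all round, where 63 mm is seated, so it is level and down. I'll let go.

Emit:
arm_command:
  motion:
    - [50, 0, 0, 0, 0, 0, 0]
    - [50, 0, 0, 0, 0, 0, 0]
    - [50, 0, 0, 0, 0, 0, 0]
    - [50, 0, 0, 0, 0, 0, 0]
    - [50, 0, 0, 0, 0, 0, 0]

```text
clock: 21.05
position: [0.5844, -0.0115, 0.2254]
ee_rot: [-0.198, 1.572, 0.196]
force: [-0.6, 0.2, -0.2]
width: 0.543
```

Emit:
arm_command:
  motion:
    - [50, 0, 0, 0, 0, 0, 0]
    - [50, 0, 0, 0, 0, 0, 0]
    - [50, 0, 0, 0, 0, 0, 0]

```text
clock: 21.42
position: [0.5845, -0.0117, 0.2255]
ee_rot: [-0.198, 1.572, 0.196]
force: [0.5, 0.6, 0.3]
width: 0.544
```

```bash
python3 chk.py
```

```text
[ 0.58448329 -0.01168683  0.22548846] [0.5 0.6 0.3] [ 0.01 -0.14 -0.01] [[-0.01 -0.25  0.97]
 [-0.    0.97  0.25]
 [-1.    0.   -0.01]] 0.5438221925926116
wrench_ring []
wrench_mid []
wrench_grip [(array([0.5787, 0.0014, 0.0436]), array([181.9,  14.1,  -0.5]), 0.61)]
nut_top []
top cheek 54 [62.6 64.4 66.5]
top handle 21 [60.1 61.3 64.7]
scene cheek 33 [62.  63.7 65.9]
scene handle 45 [57.3 60.8 63.2]
```

It droops about 3° as described, still down on the nut. Now I'll re-grip on the plastic 10 mm further out and plan the swing arcs.

```bash
python3 - <<'E'
from h import *
p,r,s=pose(); ring=np.array([.621,-.155,p[2]-.172*0])
yaw=np.degrees(np.arctan2(r.as_matrix()[1,1],r.as_matrix()[0,1])); print(yaw, r.inv().apply(p-np.array([.621,-.155,0])))
# constant arc rows, 8 deg/row and 10 deg/row
for d in (8,-8,10,-10):
    a=wpose(100,0,.16,.172,[0,0,0]); b=wpose(100+d,0,.16,.172,[0,0,0]); rows(a,[b],0)
E
```

```text
104.36211238398265 [-0.22544503  0.1479625  -0.0021089 ]
[[0, 0.0, -1.6, -22.3, -8.0, 0.0, 0.0]]
[[0, 0.0, -1.6, 22.3, 8.0, 0.0, 0.0]]
[[0, 0.0, -2.4, -27.8, -10.0, 0.0, 0.0]]
[[0, 0.0, -2.4, 27.8, 10.0, 0.0, 0.0]]
```

Emit:
arm_command:
  motion:
    - [50, 5, 10, 0, 0, 0, 0]
    - [0, 0, 0, 0, 0, 0, 0]
    - [0, 0, 0, 0, 0, 0, 0]
    - [0, 0, 0, 0, 0, 0, 0]
    - [0, 0, 0, 0, 0, 0, 0]
  newtons: 40

```text
clock: 22.45
position: [0.5821, -0.0021, 0.2206]
ee_rot: [-0.198, 1.571, 0.196]
force: [-0.1, -0.9, 0.4]
width: 0.256
```

Emit:
arm_command:
  motion:
    - [0, 0, 0, 0, 0, 0, 0]
    - [0, 0, 0, 0, 0, 0, 0]
    - [0, -5, 0, 0, 0, 0, 0]
    - [0, 0, 0, 0, 0, 0, 0]

```text
clock: 22.95
position: [0.5821, -0.0021, 0.2258]
ee_rot: [-0.198, 1.572, 0.196]
force: [1.7, -0.8, -2.3]
width: 0.258
```

Emit:
arm_command:
  motion:
    - [0, 0, -1.5, -22, -8, 0, 0]
    - [0, 0, -1.5, -22, -8, 0, 0]
    - [0, 0, -1.5, -22, -8, 0, 0]
    - [0, 0, -0.9, -16.5, -6, 0, 0]
    - [0, 0, 0, 0, 0, 0, 0]

```text
clock: 23.58
position: [0.5104, -0.0431, 0.2264]
ee_rot: [-0.603, 1.495, 0.605]
force: [3.1, -1.4, -1.9]
width: 0.251
```

```bash
cat > st.py <<'E'
from h import *
p,r,s=pose(); m=r.as_matrix(); v=p[:2]-np.array([.621,-.155])
print("tool yaw",np.degrees(np.arctan2(m[1,1],m[0,1])).round(1),"az",np.degrees(np.arctan2(v[1],v[0])).round(1),"rad",np.hypot(*v).round(4),p.round(4),"F",s["force"].round(1),"F tool",r.inv().apply(s["force"]).round(1),"T",s["ft_torque"].round(2),"w",s["width"],"q",s["joints"].round(2))
E
python3 st.py
```

```text
tool yaw 134.2 az 134.7 rad 0.1573 [ 0.5104 -0.0431  0.2264] F [ 3.1 -1.4 -1.9] F tool [ 1.9 -3.2  1.3] T [-0.22 -0.67  0.03] w 0.25084555382838936 q [ 0.38  0.55 -0.54  1.99  0.42  0.72  0.35]
```

Emit:
arm_command:
  motion:
    - [0, 0, -1.5, 22, 8, 0, 0]
    - [0, 0, -1.5, 22, 8, 0, 0]
    - [0, 0, -1.5, 22, 8, 0, 0]
    - [0, 0, -1.5, 22, 8, 0, 0]
    - [0, 0, -1.5, 22, 8, 0, 0]

```text
clock: 24.2
position: [0.61, 0.0031, 0.2251]
ee_rot: [-0.057, 1.581, 0.052]
force: [0.5, -6.8, 0.8]
width: 0.257
```

Emit:
arm_command:
  motion:
    - [0, 0, -1.5, 22, 8, 0, 0]
    - [0, 0, -1.5, 22, 8, 0, 0]
    - [0, 0, -1.5, 22, 8, 0, 0]
    - [0, 0, -1.5, 22, 8, 0, 0]
    - [0, 0, 0, 0, 0, 0, 0]

```text
clock: 24.82
position: [0.6961, -0.0135, 0.2244]
ee_rot: [0.378, 1.544, -0.383]
force: [2.1, -0.7, -0.6]
width: 0.255
```

```bash
python3 st.py; python3 chk.py | grep -v "^\["
```

```text
tool yaw 62.2 az 62.0 rad 0.1602 [ 0.6961 -0.0135  0.2244] F [ 2.1 -0.7 -0.6] F tool [0.5 0.4 2.2] T [ 0.07 -0.84  0.59] w 0.2551411687420432 q [ 0.05  0.73 -0.18  1.54  0.15  0.9  -0.67]
 [-0.    0.88 -0.47]
 [-1.   -0.01 -0.01]] 0.2551411687420432
wrench_ring []
wrench_mid []
wrench_grip [(array([ 0.698 , -0.0114,  0.0523]), array([172.1,   3.6,   1.7]), 0.9)]
nut_top []
scene cheek 22 [60.5 62.7 64.2]
scene handle 11 [58.9 61.7 62.9]
```

Emit:
arm_command:
  motion:
    - [0, 0, -1.5, 22, 8, 0, 0]
    - [0, 0, -1.5, 22, 8, 0, 0]
    - [0, 0, -0.5, 11, 4, 0, 0]

```text
clock: 25.6
position: [0.7394, -0.0461, 0.2249]
ee_rot: [0.65, 1.477, -0.652]
force: [7.2, 5.6, -1.7]
width: 0.259
```

```bash
python3 st.py
```

```text
tool yaw 42.3 az 42.6 rad 0.1609 [ 0.7394 -0.0461  0.2249] F [ 7.2  5.6 -1.7] F tool [1.7 9.1 0.7] T [ 1.37 -1.64  0.64] w 0.25935551978984167 q [ 0.04  0.79 -0.09  1.41  0.07  0.96 -0.9 ]
```

Emit:
arm_command:
  motion:
    - [0, 0, -1.5, -22, -8, 0, 0]
    - [0, 0, -1.5, -22, -8, 0, 0]
    - [0, 0, -1.5, -22, -8, 0, 0]
    - [0, 0, -1.5, -22, -8, 0, 0]
    - [0, 0, -1.5, -22, -8, 0, 0]

```text
clock: 26.22
position: [0.6412, 0.0026, 0.2251]
ee_rot: [0.098, 1.578, -0.103]
force: [2.5, -2.9, -1.5]
width: 0.258
```

```bash
python3 st.py
```

```text
tool yaw 82.7 az 82.7 rad 0.1589 [0.6412 0.0026 0.2251] F [ 2.5 -2.9 -1.5] F tool [ 1.5 -2.5  2.9] T [-0.72 -0.8   0.45] w 0.25829611172626227 q [ 0.1   0.67 -0.28  1.68  0.23  0.84 -0.41]
```

Emit:
arm_command:
  motion:
    - [0, 0, -1.5, -22, -8, 0, 0]
    - [0, 0, -1.5, -22, -8, 0, 0]
    - [0, 0, -1.5, -22, -8, 0, 0]
    - [0, 0, -1.5, -22, -8, 0, 0]
    - [0, 0, -1.5, -22, -8, 0, 0]

```text
clock: 26.85
position: [0.5355, -0.0223, 0.2261]
ee_rot: [-0.447, 1.535, 0.445]
force: [5.2, -8.4, -1.3]
width: 0.253
```

Emit:
arm_command:
  motion:
    - [0, 0, -1.5, -22, -8, 0, 0]
    - [0, 0, 0, 0, 0, 0, 0]

```text
clock: 27.1
position: [0.5176, -0.0361, 0.2264]
ee_rot: [-0.552, 1.511, 0.551]
force: [5.6, -3.0, -2.4]
width: 0.253
```

```bash
python3 st.py; python3 - <<'E'
from h import *
im=get_image("top"); rect(im,[.62,-.15],.0625,.0003,"n.png",400)
E
```

```text
tool yaw 130.3 az 131.0 rad 0.1575 [ 0.5176 -0.0361  0.2264] F [ 5.6 -3.  -2.4] F tool [ 2.4 -5.9  2.3] T [-0.43 -1.11  0.23] w 0.25334001930786776 q [ 0.35  0.55 -0.52  1.98  0.41  0.72  0.28]
```

View pics/n.png

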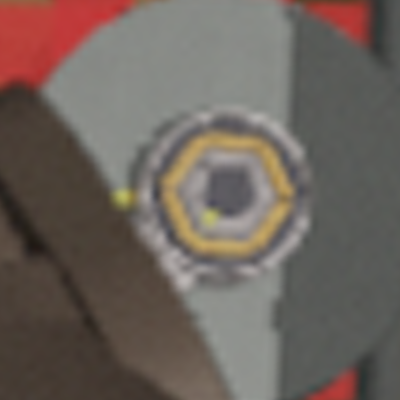

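The ring is on the nut and the paint mark is at pixel (212,215) against centre (230,190), so about 56° remain. Second power stroke.

Emit:
arm_command:
  motion:
    - [0, 0, -1.5, 22, 8, 0, 0]
    - [0, 0, -1.5, 22, 8, 0, 0]
    - [0, 0, -1.5, 22, 8, 0, 0]
    - [0, 0, -1.5, 22, 8, 0, 0]
    - [0, 0, -1.5, 22, 8, 0, 0]

```text
clock: 27.78
position: [0.6197, 0.0036, 0.225]
ee_rot: [-0.005, 1.583, -0.001]
force: [-0.3, -4.0, 0.3]
width: 0.255
```

Emit:
arm_command:
  motion:
    - [0, 0, -1.5, 22, 8, 0, 0]
    - [0, 0, -1.5, 22, 8, 0, 0]
    - [0, 0, -0.5, 11, 4, 0, 0]
    - [0, 0, 0, 0, 0, 0, 0]

```text
clock: 28.28
position: [0.6742, -0.0046, 0.2247]
ee_rot: [0.266, 1.563, -0.271]
force: [3.2, 2.5, 0.4]
width: 0.258
```

```bash
python3 st.py
```

```text
tool yaw 70.4 az 70.5 rad 0.1596 [ 0.6742 -0.0046  0.2247] F [3.2 2.5 0.4] F tool [-0.4  3.5  2.1] T [ 0.45 -0.7   0.61] w 0.2582600623511808 q [ 0.06  0.7  -0.22  1.6   0.18  0.87 -0.56]
```

Emit:
arm_command:
  motion:
    - [0, 0, -0.2, 5.5, 2, 0, 0]
    - [0, 0, -0.2, 5.5, 2, 0, 0]
    - [0, 0, 0, 0, 0, 0, 0]

```text
clock: 28.65
position: [0.6846, -0.0086, 0.2248]
ee_rot: [0.322, 1.555, -0.326]
force: [3.2, 4.6, 1.2]
width: 0.258
```

```bash
python3 st.py
```

```text
tool yaw 66.4 az 66.5 rad 0.1596 [ 0.6846 -0.0086  0.2248] F [3.2 4.6 1.2] F tool [-1.3  5.5  1.1] T [ 1.12 -0.85  0.67] w 0.25835298251551936 q [ 0.06  0.71 -0.2   1.57  0.17  0.88 -0.61]
```

Emit:
arm_command:
  motion:
    - [0, 0, -0.2, 5.5, 2, 0, 0]
    - [0, 0, -0.2, 5.5, 2, 0, 0]
    - [0, 0, 0, 0, 0, 0, 0]

```text
clock: 29.02
position: [0.6947, -0.0132, 0.2249]
ee_rot: [0.377, 1.545, -0.38]
force: [4.2, 6.0, -0.4]
width: 0.259
```

```bash
python3 st.py
```

```text
tool yaw 62.4 az 62.5 rad 0.1598 [ 0.6947 -0.0132  0.2249] F [ 4.2  6.  -0.4] F tool [0.4 7.3 0.9] T [ 1.24 -1.07  0.62] w 0.2587146139474416 q [ 0.05  0.73 -0.18  1.54  0.15  0.9  -0.66]
```

Emit:
arm_command:
  motion:
    - [0, 0, 0.2, 6.9, 2.5, 0, 0]
    - [0, 0, 0.2, 6.9, 2.5, 0, 0]
    - [0, 0, 0, 0, 0, 0, 0]

```text
clock: 29.4
position: [0.707, -0.0198, 0.2246]
ee_rot: [0.445, 1.532, -0.449]
force: [4.0, 4.2, 0.1]
width: 0.255
```

```bash
python3 st.py
```

```text
tool yaw 57.3 az 57.5 rad 0.1602 [ 0.707  -0.0198  0.2246] F [4.  4.2 0.1] F tool [-0.1  5.7  1.1] T [ 1.08 -1.13  0.68] w 0.25470327916257374 q [ 0.04  0.74 -0.15  1.5   0.13  0.91 -0.72]
```

Emit:
arm_command:
  motion:
    - [0, 0, 0.2, 6.9, 2.5, 0, 0]
    - [0, 0, 0, 0, 0, 0, 0]

```text
clock: 29.65
position: [0.7126, -0.0239, 0.2244]
ee_rot: [0.479, 1.525, -0.485]
force: [3.4, 5.1, -0.1]
width: 0.255
```

```bash
python3 st.py
```

```text
tool yaw 54.8 az 55.1 rad 0.1599 [ 0.7126 -0.0239  0.2244] F [ 3.4  5.1 -0.1] F tool [ 0.1  6.1 -0.2] T [ 0.97 -0.76  0.01] w 0.2553102760192892 q [ 0.04  0.75 -0.14  1.49  0.12  0.92 -0.75]
```

Emit:
arm_command:
  motion:
    - [0, 0, 0, 6.9, 2.5, 0, 0]
    - [0, 0, 0, 0, 0, 0, 0]

```text
clock: 29.9
position: [0.7182, -0.0276, 0.2243]
ee_rot: [0.513, 1.517, -0.519]
force: [3.8, 5.1, -0.0]
width: 0.258
```

```bash
python3 st.py
```

```text
tool yaw 52.3 az 52.6 rad 0.1602 [ 0.7182 -0.0276  0.2243] F [ 3.8  5.1 -0. ] F tool [-0.   6.3 -0.1] T [ 1.07 -0.91  0.01] w 0.2582558926495152 q [ 0.04  0.76 -0.13  1.47  0.11  0.93 -0.78]
```

Emit:
arm_command:
  motion:
    - [0, 0, 0, 6.9, 2.5, 0, 0]
    - [0, 0, 0, 0, 0, 0, 0]

```text
clock: 30.15
position: [0.7238, -0.0317, 0.2244]
ee_rot: [0.547, 1.508, -0.552]
force: [3.4, 5.9, -0.2]
width: 0.258
```

```bash
python3 st.py
```

```text
tool yaw 49.8 az 50.2 rad 0.1605 [ 0.7238 -0.0317  0.2244] F [ 3.4  5.9 -0.2] F tool [ 0.2  6.7 -1.2] T [ 1.08 -0.99  0.  ] w 0.25808242656211655 q [ 0.04  0.76 -0.12  1.45  0.1   0.94 -0.81]
```

Emit:
arm_command:
  motion:
    - [0, 0, 0, 6.9, 2.5, 0, 0]
    - [0, 0, 0, 0, 0, 0, 0]

```text
clock: 30.4
position: [0.7291, -0.036, 0.2244]
ee_rot: [0.581, 1.499, -0.586]
force: [3.4, 4.6, -0.7]
width: 0.254
```

```bash
python3 st.py; python3 - <<'E'
from h import *
for c in ("top","scene"):
    im=get_image(c); o,M=campose(im); n=400;s_=.0001;G=[.621,-.156]
    j,i=np.meshgrid(np.arange(n),np.arange(n)); X=G[0]-(i-n/2)*s_; Y=G[1]-(j-n/2)*s_
    C=(np.stack([X,Y,0*X+.0625],-1).reshape(-1,3)-o)@M
    uv=cv2.projectPoints(C,np.zeros(3),np.zeros(3),im["K"],np.array(im["distortion"]))[0].reshape(n,n,2).astype(np.float32)
    f=cv2.remap(im["frame"],uv,None,cv2.INTER_LINEAR).astype(float)
    yel=(f[...,0]-f[...,2])*((f[...,1]>.8*f[...,0])); rr=np.hypot(X-G[0],Y-G[1])
    k=(yel>50)*(rr<.0125); print(c,k.sum(), X[k].mean().round(4),Y[k].mean().round(4),"yaw",np.degrees(np.arctan2(Y[k].mean()-G[1],X[k].mean()-G[0])).round(0)) if k.sum() else print(c,"none")
E
```

```text
tool yaw 47.3 az 47.7 rad 0.1608 [ 0.7291 -0.036   0.2244] F [ 3.4  4.6 -0.7] F tool [ 0.6  5.7 -0.6] T [ 1.19 -1.06  0.1 ] w 0.25369034612276864 q [ 0.04  0.77 -0.11  1.44  0.09  0.94 -0.84]
top none
scene none
```

No stop felt yet, so I'll finish this stroke, swing back and drive again.

Emit:
arm_command:
  motion:
    - [0, 0, 0, 6.9, 2.5, 0, 0]
    - [0, 0, 0, 6.9, 2.5, 0, 0]
    - [0, 0, 0, 0, 0, 0, 0]

```text
clock: 30.88
position: [0.7389, -0.045, 0.2241]
ee_rot: [0.648, 1.48, -0.653]
force: [2.7, 6.6, 0.3]
width: 0.258
```

```bash
python3 st.py
```

```text
tool yaw 42.3 az 43.0 rad 0.1612 [ 0.7389 -0.045   0.2241] F [2.7 6.6 0.3] F tool [-0.3  6.5 -3.1] T [ 1.44 -0.76  0.24] w 0.2580530967462285 q [ 0.04  0.79 -0.08  1.41  0.07  0.96 -0.9 ]
```

Emit:
arm_command:
  motion:
    - [0, 0, -1.5, -22, -8, 0, 0]
    - [0, 0, -1.5, -22, -8, 0, 0]
    - [0, 0, -1.5, -22, -8, 0, 0]
    - [0, 0, -1.5, -22, -8, 0, 0]
    - [0, 0, -1.5, -22, -8, 0, 0]

```text
clock: 31.5
position: [0.6415, 0.0027, 0.2245]
ee_rot: [0.099, 1.58, -0.106]
force: [0.3, -4.2, -0.7]
width: 0.259
```

Emit:
arm_command:
  motion:
    - [0, 0, -1.5, -22, -8, 0, 0]
    - [0, 0, -1.5, -22, -8, 0, 0]
    - [0, 0, -1.5, -22, -8, 0, 0]
    - [0, 0, -1.5, -22, -8, 0, 0]
    - [0, 0, -1.5, -22, -8, 0, 0]

```text
clock: 32.12
position: [0.5362, -0.022, 0.2258]
ee_rot: [-0.446, 1.537, 0.442]
force: [4.0, -6.4, -1.5]
width: 0.26
```

```bash
python3 st.py; python3 chk.py | grep -E "top|scene|wrist"; cat > ye.py <<'E'
from h import *
for c in ("top","scene"):
    im=get_image(c); o,M=campose(im); n=400;s_=.0001;G=[.621,-.155]
    j,i=np.meshgrid(np.arange(n),np.arange(n)); X=G[0]-(i-n/2)*s_; Y=G[1]-(j-n/2)*s_
    C=(np.stack([X,Y,0*X+.0625],-1).reshape(-1,3)-o)@M
    uv=cv2.projectPoints(C,np.zeros(3),np.zeros(3),im["K"],np.array(im["distortion"]))[0].reshape(n,n,2).astype(np.float32)
    f=cv2.remap(im["frame"],uv,None,cv2.INTER_LINEAR); h=cv2.cvtColor(f,cv2.COLOR_RGB2HSV).astype(int)
    cv2.imwrite(f"pics/y_{c}.png",f[...,::-1])
    rr=np.hypot(X-G[0],Y-G[1])
    for rmax in (.011,.0135):
      k=(h[...,0]>24)*(h[...,0]<36)*(h[...,1]>100)*(rr<rmax)
      if k.sum(): print(c,rmax,k.sum(),(X[k].mean()-G[0]).round(4),(Y[k].mean()-G[1]).round(4),"yaw",np.degrees(np.arctan2(Y[k].mean()-G[1],X[k].mean()-G[0])).round(0))
      else: print(c,"none")
E
python3 ye.py
```

```text
tool yaw 122.4 az 122.5 rad 0.1577 [ 0.5362 -0.022   0.2258] F [ 4.  -6.4 -1.5] F tool [ 1.5 -7.5 -0. ] T [-1.4  -0.94 -0.08] w 0.25952930794189594 q [ 0.28  0.57 -0.47  1.94  0.38  0.74  0.15]
nut_top []
top cheek 57 [61.2 63.2 65.8]
top handle 41 [59.7 61.5 62.7]
scene cheek 38 [60.6 63.3 64.5]
scene handle 56 [55.8 60.3 63.1]
top none
top none
scene none
scene none
```

Emit:
arm_command:
  motion:
    - [0, 0, -1.5, 22, 8, 0, 0]
    - [0, 0, -1, 16.5, 6, 0, 0]
    - [0, 0, -0.3, 8.2, 3, 0, 0]
    - [0, 0, 0, 0, 0, 0, 0]

```text
clock: 33.12
position: [0.5801, -0.0024, 0.225]
ee_rot: [-0.21, 1.573, 0.204]
force: [1.0, -6.1, -1.1]
width: 0.258
```

```bash
python3 st.py
```

```text
tool yaw 105.1 az 105.0 rad 0.158 [ 0.5801 -0.0024  0.225 ] F [ 1.  -6.1 -1.1] F tool [ 1.2 -6.2 -0.6] T [-1.44 -0.26  0.15] w 0.25752906777001755 q [ 0.18  0.6  -0.38  1.84  0.31  0.77 -0.11]
```

Emit:
arm_command:
  motion:
    - [0, 0, -0.2, 8.2, 3, 0, 0]
    - [0, 0, 0, 0, 0, 0, 0]

```text
clock: 33.38
position: [0.5877, -0.0004, 0.2249]
ee_rot: [-0.17, 1.577, 0.163]
force: [-1.4, -6.1, -1.5]
width: 0.257
```

```bash
python3 st.py
```

```text
tool yaw 102.1 az 102.2 rad 0.1582 [ 5.877e-01 -4.000e-04  2.249e-01] F [-1.4 -6.1 -1.5] F tool [ 1.6 -5.7 -2.6] T [-1.36 -0.07  0.33] w 0.2574896244299938 q [ 0.16  0.61 -0.37  1.82  0.3   0.78 -0.15]
```

Emit:
arm_command:
  motion:
    - [0, 0, -0.2, 8.2, 3, 0, 0]
    - [0, 0, 0, 0, 0, 0, 0]

```text
clock: 33.62
position: [0.5961, 0.0017, 0.225]
ee_rot: [-0.128, 1.579, 0.123]
force: [1.7, -6.1, -1.2]
width: 0.255
```

```bash
python3 st.py; python3 - <<'E'
from h import *
im=get_image("top"); o,M=campose(im); c=M.T@(np.array([.621,-.155,.0625])-o)
u,v=cv2.projectPoints(c[None],np.zeros(3),np.zeros(3),im["K"],np.array(im["distortion"]))[0].ravel(); print(u,v)
f=im["frame"].astype(int); a,b=int(round(u)),int(round(v))
Y=f[...,0]+f[...,1]-2*f[...,2]
print(Y[b-8:b+9,a-9:a+9])
E
```

```text
tool yaw 99.2 az 99.0 rad 0.1586 [0.5961 0.0017 0.225 ] F [ 1.7 -6.1 -1.2] F tool [ 1.2 -6.3  0.8] T [-1.43 -0.45  0.07] w 0.25493174374489186 q [ 0.15  0.62 -0.35  1.8   0.29  0.79 -0.19]
397.7388822174616 206.97017136622674
[[  5   5   6   8   4  12  36  68 106  87  72  74  75  61  19   1   7   9]
 [  6   5   3   3  14  86 138 134 148 145 139 140 145 141  89  22   0   6]
 [  2   8   3  -5  53 130 126  53  51  64  61  62  66  84 125 122  52  -1]
 [  6   6  -2   9 100 143  60  13   9  13  12  12  13  16  65 139  91  -9]
 [  6   5  -7  74 147 107  17   7   8   3   2   4   4   9  19 129 134  46]
 [  5   0  30 121 136  39  10   8  -2  -6  -7  -6  -5   7  11  56 149 115]
 [  9  15  95 143  70  29  49  34  -7  -8 -10  -7  -7   1  10  19 130 141]
 [  8  -1  76 118  50  98 146  74  -6  -9  -9  -8  -9  -3   5  10  56 126]
 [  8  -6  83 136  63  46  69  23 -11  -6  -4  -5  -8  -4   5   9  37 123]
 [ 10  -5  55 135 113   9  10   9  -3  -6  -8  -9  -9  -1   6  18  92 140]
 [  7   3   1 103 147  50   9   9   8  -4 -13  -5   2   6   8  48 132 115]
 [  7   7  -9  53 140 113   8  12  10   9  10  10   9  10  31 109 137  50]
 [ 10   6  -2   5 105 145  48  10  10  11   7  11   8  17  92 143  87   0]
 [  9   8  10  -6  55 135 128  76  74  64  43  40  40  69 130 115  13  -7]
 [  9   8   8   8   8  39  93 136 152 149 144 144 146 133  97  49  -4   4]
 [  8  11   8   8   5  -5  12  50  70  74  72  72  75  57  18   3   5   8]
 [  8   5   8   7   7   7   0  -5  -7  -8  -9  -8  -6  -3   5   7   4   4]]
```

The paint mark now sits at about yaw 86°, pointing at the flange mark (88°). I'll press on to confirm the stop.

Emit:
arm_command:
  motion:
    - [0, 0, -0.2, 8.2, 3, 0, 0]
    - [0, 0, -0.2, 8.2, 3, 0, 0]
    - [0, 0, 0, 0, 0, 0, 0]

```text
clock: 34.05
position: [0.6127, 0.0036, 0.2249]
ee_rot: [-0.047, 1.581, 0.041]
force: [0.5, -5.4, -0.2]
width: 0.262
```

```bash
python3 st.py
```

```text
tool yaw 93.2 az 93.0 rad 0.1588 [0.6127 0.0036 0.2249] F [ 0.5 -5.4 -0.2] F tool [ 0.2 -5.4  0.2] T [-1.16 -0.4   0.18] w 0.26243423877441685 q [ 0.13  0.64 -0.32  1.76  0.27  0.8  -0.27]
```

Emit:
arm_command:
  motion:
    - [0, 0, -0.2, 8.2, 3, 0, 0]
    - [0, 0, -0.2, 8.2, 3, 0, 0]
    - [0, 0, 0, 0, 0, 0, 0]

```text
clock: 34.42
position: [0.6289, 0.0047, 0.2248]
ee_rot: [0.034, 1.581, -0.039]
force: [0.7, -2.4, -0.6]
width: 0.255
```

```bash
python3 st.py
```

```text
tool yaw 87.3 az 87.2 rad 0.1599 [0.6289 0.0047 0.2248] F [ 0.7 -2.4 -0.6] F tool [ 0.5 -2.4  0.8] T [-0.59 -0.34  0.15] w 0.25456551091125357 q [ 0.1   0.65 -0.3   1.72  0.25  0.82 -0.35]
```

Emit:
arm_command:
  motion:
    - [0, 0, -0.2, 8.2, 3, 0, 0]
    - [0, 0, 0, 0, 0, 0, 0]

```text
clock: 34.67
position: [0.6368, 0.0042, 0.2248]
ee_rot: [0.074, 1.579, -0.079]
force: [1.8, -2.8, -1.1]
width: 0.256
```

```bash
python3 st.py
```

```text
tool yaw 84.4 az 84.3 rad 0.16 [0.6368 0.0042 0.2248] F [ 1.8 -2.8 -1.1] F tool [ 1.  -2.6  2.1] T [-0.67 -0.47  0.3 ] w 0.25551655226058023 q [ 0.09  0.66 -0.28  1.69  0.23  0.83 -0.39]
```

```bash
cat > mk.py <<'E'
from h import *
im=get_image("top"); f=im["frame"].astype(float); Y=(f[...,0]+f[...,1]-2*f[...,2])[199:217,388:408]
yy,xx=np.mgrid[199:217,388:408]; g=f.sum(2)[199:217,388:408]
k=(Y<0)&(np.hypot(xx-399,yy-206.5)<4.5); hc=(xx[k].mean(),yy[k].mean())
w=np.clip(Y-25,0,None)*(np.hypot(xx-hc[0],yy-hc[1])<5.2); u,v=(w*xx).sum()/w.sum(),(w*yy).sum()/w.sum()
print("hole",np.round(hc,2),"mark",round(u,2),round(v,2),"yaw",np.degrees(np.arctan2(-(u-hc[0]),-(v-hc[1]))).round(0), "n",(w>0).sum())
E
python3 mk.py
```

```text
hole [399.2  206.33] mark 395.25 206.02 yaw 85.0 n 5
```

Emit:
arm_command:
  motion:
    - [0, 0, -0.2, 8.2, 3, 0, 0]
    - [0, 0, -0.2, 8.2, 3, 0, 0]
    - [0, 0, -0.2, 8.2, 3, 0, 0]
    - [0, 0, 0, 0, 0, 0, 0]

```text
clock: 35.22
position: [0.661, 0.0001, 0.2245]
ee_rot: [0.198, 1.572, -0.204]
force: [0.1, -2.5, 1.0]
width: 0.252
```

```bash
python3 st.py; python3 mk.py
```

```text
tool yaw 75.4 az 75.5 rad 0.1602 [6.610e-01 1.000e-04 2.245e-01] F [ 0.1 -2.5  1. ] F tool [-1.  -2.4  0.8] T [-0.65 -0.13  0.45] w 0.2524302161956868 q [ 0.07  0.69 -0.24  1.63  0.2   0.86 -0.5 ]
hole [399.14 206.51] mark 397.12 206.12 yaw 79.0 n 4
```

Emit:
arm_command:
  motion:
    - [0, 0, -0.2, 8.2, 3, 0, 0]
    - [0, 0, -0.2, 8.2, 3, 0, 0]
    - [0, 0, -0.2, 8.2, 3, 0, 0]
    - [0, 0, 0, 0, 0, 0, 0]

```text
clock: 35.78
position: [0.6852, -0.0079, 0.2245]
ee_rot: [0.322, 1.554, -0.328]
force: [0.6, -0.1, -1.1]
width: 0.256
```

```bash
python3 st.py; python3 mk.py
```

```text
tool yaw 66.3 az 66.4 rad 0.1605 [ 0.6852 -0.0079  0.2245] F [ 0.6 -0.1 -1.1] F tool [1.  0.2 0.6] T [-0.18 -0.37  0.24] w 0.2560824200910715 q [ 0.05  0.72 -0.19  1.57  0.16  0.88 -0.61]
hole [398.5  204.78] mark 401.51 201.74 yaw -45.0 n 3
```

```bash
python3 chk.py | grep -E "top|scene|grip"; python3 - <<'E'
from h import *
im=get_image("top"); f=im["frame"].astype(int)
Y=f[...,0]+f[...,1]-2*f[...,2]; print(Y[198:217,388:408]); print(f.sum(2)[198:217,388:408])
E
```

```text
wrench_grip [(array([ 0.6834, -0.0042,  0.049 ]), array([175.5,   3.6,  -1.3]), 0.75)]
nut_top []
top cheek 18 [62.4 63.1 64.7]
scene cheek 32 [60.2 62.7 64.4]
scene handle 27 [59.7 61.4 63.1]
[[  0   1  -1   1   4   3  -2   1   3   1  -3  -6  -9  -8   1   4   7   9
    6   4]
 [ -1   2   1   0  -1   2  -2   2   1   4  -2  14  69  93  75  52  -1   5
    8   7]
 [  1   1  -1   1  -3  -1   1   3  -1  -3   0  11  50 102 136 122  44  -4
    6   8]
 [ -3   1  -3  -2  -2   1   0   0   2  -1  -2  -1  -3  44  95 133 125  48
   -4   7]
 [  0   4  -3  -2  -3  -1  -3  -3   1   2  -1  -1  -2   0   6  93 142 117
   -9   2]
 [ -1   0  -2  -1  -1   3   1  -2   1   0  -1  -1  -3  -4  -3  25  89  99
   47  -3]
 [ -2   2  -1  -1   0  -2   3  -1   0   0  -1  -2   1  -2  -1  -3  10  72
   63  -7]
 [  4   2  -1  -3   1  -1   0   1  -4  -3  -2  -2  -1  -1  -4   1   6  25
   25  -7]
 [ 26  19  18  12   6  -1   0  -1   2  -2  -2  -2  -1   4  -1   1  -1   0
    0  -6]
 [ 31  26  28  25  27  23  10   2  -2   2   2  -1   2  -3   3   1   2   3
    2   2]
 [ 29  28  28  26  26  23  23  19   8   3   3   1   1   4
[... 1624 characters left out ...]
 150 141
  141 135]
 [206 187 195 196 194 171 183 185 175 169 158 157 148 144 136 153 144 139
  151 141]
 [198 202 194 193 190 183 181 184 175 174 181 159 146 147 153 147 141 139
  150 142]
 [203 203 196 198 195 188 183 189 179 175 182 165 167 153 142 143 149 140
  141 136]
 [198 193 200 193 194 190 182 179 185 181 176 174 169 151 151 151 150 145
  141 148]
 [205 201 198 195 200 199 184 185 176 180 188 185 176 174 150 150 149 144
  149 142]
 [201 187 196 203 194 198 193 188 188 182 171 170 172 175 156 152 141 130
  146 145]
 [198 196 199 196 194 205 194 188 193 180 179 172 171 168 171 160 145 144
  137 139]
 [199 197 199 198 202 200 192 193 193 191 179 184 179 171 171 165 168 146
  147 141]]
```

Emit:
arm_command:
  motion:
    - [0, 0, 0, 8.2, 3, 0, 0]
    - [0, 0, 0, 8.2, 3, 0, 0]
    - [0, 0, 0, 0, 0, 0, 0]

```text
clock: 36.65
position: [0.6997, -0.0147, 0.2242]
ee_rot: [0.404, 1.541, -0.41]
force: [1.5, 1.8, 0.3]
width: 0.256
```

```bash
python3 st.py
```

```text
tool yaw 60.3 az 60.7 rad 0.1609 [ 0.6997 -0.0147  0.2242] F [1.5 1.8 0.3] F tool [-0.3  2.3  0.4] T [ 0.48 -0.55  0.36] w 0.2563465494560975 q [ 0.04  0.73 -0.16  1.53  0.14  0.9  -0.68]
```

Emit:
arm_command:
  motion:
    - [0, 0, 0, 8.2, 3, 0, 0]
    - [0, 0, 0, 8.2, 3, 0, 0]
    - [0, 0, 0, 0, 0, 0, 0]

```text
clock: 37.02
position: [0.7139, -0.0231, 0.2242]
ee_rot: [0.486, 1.523, -0.493]
force: [1.2, 4.4, -0.3]
width: 0.253
```

```bash
python3 st.py
```

```text
tool yaw 54.3 az 54.9 rad 0.1613 [ 0.7139 -0.0231  0.2242] F [ 1.2  4.4 -0.3] F tool [ 0.3  4.3 -1.6] T [ 0.94 -0.53  0.43] w 0.2531183072673482 q [ 0.04  0.75 -0.13  1.48  0.12  0.92 -0.76]
```

Emit:
arm_command:
  motion:
    - [0, 0, -1.5, -22, -8, 0, 0]
    - [0, 0, -1.5, -22, -8, 0, 0]
    - [0, 0, -1.5, -22, -8, 0, 0]
    - [0, 0, -1.5, -22, -8, 0, 0]
    - [0, 0, -1.5, -22, -8, 0, 0]

```text
clock: 37.65
position: [0.6084, 0.0039, 0.225]
ee_rot: [-0.065, 1.581, 0.058]
force: [1.0, -6.5, 0.1]
width: 0.256
```

Emit:
arm_command:
  motion:
    - [0, 0, -1.5, -22, -8, 0, 0]
    - [0, 0, -1.5, -22, -8, 0, 0]
    - [0, 0, 0, 0, 0, 0, 0]

```text
clock: 38.02
position: [0.5653, -0.0063, 0.2255]
ee_rot: [-0.28, 1.564, 0.275]
force: [3.3, -3.6, -1.5]
width: 0.258
```

```bash
python3 st.py; python3 mk.py; python3 - <<'E'
from h import *
im=get_image("top"); f=im["frame"].astype(int)
Y=f[...,0]+f[...,1]-2*f[...,2]; print(Y[197:217,380:408])
E
```

```text
tool yaw 110.2 az 110.5 rad 0.1588 [ 0.5653 -0.0063  0.2255] F [ 3.3 -3.6 -1.5] F tool [ 1.5 -4.5  1.9] T [-0.82 -0.75  0.13] w 0.2578615359089919 q [ 0.2   0.59 -0.41  1.87  0.33  0.76 -0.03]
hole [399.29 206.39] mark 395.34 205.99 yaw 84.0 n 6
[[  5   8   8   4   8   7   7   6   6   6   6   5   5   3   5   2   0   4
    2   2   2   4   8   8   4   7   7   6]
 [  7   6   5   7   4   7   6   7   4   5   5   5   4   4   1   0  -6  -8
   -6  -8  -6  -4   1   3   8  10   7   4]
 [  6   6   6   6   6   5   5   5   3   3   4   7   6   2  -5  34  80  75
   74  82 103 111  77  -9   3   8   8   7]
 [  5   5   6   7   6   7   6   7   7   1   7   8   3  13  66 121 140 140
  142 145 148 149 133  96  51   0   6  10]
 [  6   7   7   8   8   6   5   4   3   3   8   3  -5  51 126 118  52  52
   62  61  63  60  82 139 121  21   1   8]
 [  5   5   4   7   5   6   5   4   6   9   6  -2  27 114 139  52  11  11
   13  11  14  12  21  97 136  58  -9   3]
 [  4   5   3   6   7   7   4   6   4   7   5  -6  76 141  85  15   8   7
    4   3   2   5   8  33 130 129  49  -4]
 [  9   7   5   7   8   4   7   2  
[... 786 characters left out ...]
 24  34  24  10   8  11   9   8   8   9   7   0   4 103 150  48   9  10
   11   8  10  10  12  79 148  88   1   0]
 [ 25  31  29  14   4   9  11   8  10   8   9   9  -5  52 132 129  63  48
   59  74  73  72  79 130 134  13  -6   6]
 [ 24  28  30  21   1   9   8  10   8   9   9   7   4   8  51 104 135 149
  148 148 148 150 139  97  59  -3   9   9]
 [ 23  25  28  23   6   7   9   9  12  10  11   8   8   8   3  24  51  68
   72  73  74  68  50  16   7   7   9   7]
 [ 24  21  25  24  14   9   8  10   9  11   8   9   7   9   8   3  -6  -8
   -5  -9  -9  -9  -4   0   2   6   6   4]
 [ 23  23  21  28  13   9   8  11   8  10   8   8   6   6   6   8   8   7
    3   1   1   4   6   2   3   7   6   2]]
```

The nut mark reads the same (84°) as before the last stroke and lines up with the flange mark, so the nut is on its stop. I'll let go of the grip and slide in to s≈85 mm with the same deep bite, then lift off.

Emit:
arm_command:
  motion:
    - [50, 0, 0, 0, 0, 0, 0]
    - [50, 0, 0, 0, 0, 0, 0]
    - [50, 0, 0, 0, 0, 0, 0]
    - [50, 0, -30, 0, 0, 0, 0]
    - [50, 3, -43, 0, 0, 0, 0]
  newtons: 60

```text
clock: 38.75
position: [0.5919, -0.0707, 0.2229]
ee_rot: [-0.281, 1.562, 0.282]
force: [0.3, 0.4, -0.7]
width: 0.547
```

```bash
python3 st.py;python3 mk.py; python3 - <<'E'
from h import *
p,r,s=pose(); im=get_image("wrist")
for n in ("wrench_ring","wrench_mid","wrench_grip"):
    print(n,[(np.array(d["point"]).round(4),(r.inv().apply(np.array(d["point"])-p)*1e3).round(1),round(d["p"],2)) for d in pinpoint("wrist",n)[:2]])
E
```

```text
tool yaw 110.5 az 109.0 rad 0.0891 [ 0.5919 -0.0707  0.2229] F [ 0.3  0.4 -0.7] F tool [0.7 0.3 0.4] T [ 0.37  0.12 -0.06] w 0.5467785311296985 q [ 0.31  0.63 -0.4   1.8   0.33  0.79  0.09]
hole [nan nan] mark nan nan yaw nan n 0
wrench_ring []
wrench_mid [(array([ 0.5903, -0.0723,  0.0486]), array([172.7,   1.8,   2.9]), 0.76)]
wrench_grip [(array([ 0.5679, -0.0022,  0.0458]), array([175.9,  75.3,   6. ]), 0.61)]mk.py:4: RuntimeWarning: Mean of empty slice.
  k=(Y<0)&(np.hypot(xx-399,yy-206.5)<4.5); hc=(xx[k].mean(),yy[k].mean())
  ret = ret.dtype.type(ret / rcount)
mk.py:5: RuntimeWarning: invalid value encountered in scalar divide
  w=np.clip(Y-25,0,None)*(np.hypot(xx-hc[0],yy-hc[1])<5.2); u,v=(w*xx).sum()/w.sum(),(w*yy).sum()/w.sum()
```

Emit:
arm_command:
  motion:
    - [0, 0, 0, 2, -1, 0, 0]
    - [0, 0, 0, 0, 0, 0, 0]
    - [0, 0, 0, 0, 0, 0, 0]
    - [0, 0, 0, 0, 0, 0, 0]
    - [0, 0, 0, 0, 0, 0, 0]

```text
clock: 39.62
position: [0.5933, -0.0682, 0.2224]
ee_rot: [-0.294, 1.561, 0.298]
force: [-2.7, 7.0, 0.6]
width: 0.203
```

Emit:
arm_command:
  motion:
    - [0, 0, 0, 0, 0, 0, 0]
    - [0, -3, 0, 0, 0, 0, 2.5]
    - [0, -6, 0, 0, 0, 0, 0]
    - [0, -8, 0, 0, 0, 0, 0]
    - [0, -8, 0, 0, 0, 0, 0]

```text
clock: 40.25
position: [0.5941, -0.0734, 0.2472]
ee_rot: [-0.261, 1.57, 0.325]
force: [1.6, -6.1, -6.4]
width: 0.198
```

```bash
python3 st.py
```

```text
tool yaw 111.3 az 108.3 rad 0.0859 [ 0.5941 -0.0734  0.2472] F [ 1.6 -6.1 -6.4] F tool [ 6.1 -6.5 -0.6] T [-1.13 -0.32 -0.07] w 0.1983363700493795 q [ 0.35  0.61 -0.45  1.76  0.28  0.86  0.15]
```

Emit:
arm_command:
  motion:
    - [0, -20, 0, 0, 0, 0, 0]
    - [0, -40, 0, 0, 0, 0, 0]
    - [0, -20, 0, 0, 0, 0, 0]

```text
clock: 40.62
position: [0.5965, -0.0744, 0.3291]
ee_rot: [-0.261, 1.567, 0.327]
force: [0.1, -0.5, -3.3]
width: 0.197
```

```bash
python3 st.py; python3 - <<'E'
from h import *
p,r,s=pose(); im=get_image("wrist")
for n in ("wrench_ring","wrench_mid","wrench_grip"):
    print(n,[(np.array(d["point"]).round(4),(r.inv().apply(np.array(d["point"])-p)*1e3).round(1),round(d["p"],2)) for d in pinpoint("wrist",n)[:2]])
d=get_image("top")
for n in ("rest","rest_seat"): print(n,[(np.array(d["point"]).round(4),round(d["p"],2)) for d in pinpoint("top",n)[:2]])
# plate plane + edges from top depth
im=get_image("top"); o,M=campose(im); D=im["range_z"]; v,u=np.nonzero(D>0)
und=cv2.undistortPoints(np.stack([u,v],-1)[:,None].astype(float),im["K"],np.array(im["distortion"]))[:,0]
W=o+(np.c_[und,np.ones(len(u))]*D[v,u][:,None])@M.T
k=(np.hypot(W[:,0]-.5,W[:,1]-.365)<.15)&(W[:,2]>.026)&(W[:,2]<.072)&(W[:,1]>.23)&(W[:,0]<.6); B=W[k]
for _ in range(4):
    A=np.c_[B[:,:2],np.ones(len(B))]; c=np.linalg.lstsq(A,B[:,2],rcond=None)[0]; e=A@c-B[:,2]; B=B[abs(e)<.005]
print("plane",c,len(B),"slope",np.degrees(np.arctan(np.hypot(c[0],c[1]))),"upslope yaw",np.degrees(np.arctan2(c[1],c[0])),"centroid",B.mean(0))
g=np.degrees(np.arctan2(c[1],c[0])); ux=np.array([np.cos(np.radians(g)),np.sin(np.radians(g))]); uy=np.array([-ux[1],ux[0]])
q=B[:,:2]; print("along x",np.percentile(q@ux,[1,99]),"along y",np.percentile(q@uy,[1,99]))
m=np.percentile(q@uy,[1,99]).mean()
# point at z=.022 on plane at mid y
xs=(.022-c[2])/np.hypot(c[0],c[1]); print("seat est",ux*xs+uy*m)
E
```

```text
tool yaw 111.4 az 106.9 rad 0.0842 [ 0.5965 -0.0744  0.3291] F [ 0.1 -0.5 -3.3] F tool [ 3.3 -0.7 -0.1] T [ 0.09 -0.13 -0.06] w 0.19725580717420643 q [ 0.38  0.52 -0.48  1.68  0.23  1.02  0.2 ]
wrench_ring []
wrench_mid [(array([ 0.5908, -0.0711,  0.1582]), array([171. ,  -2.4,  -2.6]), 0.68)]
wrench_grip [(array([ 0.5696, -0.0077,  0.1636]), array([168.5,  64.5,   0.8]), 0.97)]
rest [(array([5.104e-01, 3.734e-01, 1.000e-04]), 0.95), (array([ 0.5904, -0.0689,  0.154 ]), 0.24)]
rest_seat [(array([0.4625, 0.3601, 0.02  ]), 0.79)]
plane [ 0.49134372  0.09032338 -0.23452186] 2760 slope 26.545649115053454 upslope yaw 10.416349408132275 centroid [0.5074612  0.37005698 0.04824081]
along x [0.52035981 0.60990578] along y [0.1501157  0.39642799]
seat est [0.45560869 0.36160509]
```

Wrench is off the nut and held near its middle. I'll refine the rest's pose and plan the move there.

```bash
cat > rest.py <<'E'
from h import *
im=get_image("top"); o,M=campose(im); D=im["range_z"]; v,u=np.nonzero(D>0)
und=cv2.undistortPoints(np.stack([u,v],-1)[:,None].astype(float),im["K"],np.array(im["distortion"]))[:,0]
W=o+(np.c_[und,np.ones(len(u))]*D[v,u][:,None])@M.T
k=(np.hypot(W[:,0]-.508,W[:,1]-.37)<.16)&(W[:,2]>.02)&(W[:,2]<.078)&(W[:,0]<.6)
(c,sz,a)=cv2.minAreaRect(W[k][:,:2].astype(np.float32)*1000); print("rect",c,sz,a)
i=(abs((W[:,:2]-np.array(c)/1000)).max(1)<.03); B=W[i]; A=np.c_[B[:,:2]-np.array(c)/1000,np.ones(len(B))]; l=np.linalg.lstsq(A,B[:,2],rcond=None)[0]
print("interior plane",l,"slope",np.degrees(np.arctan(np.hypot(*l[:2]))),"upslope yaw",np.degrees(np.arctan2(l[1],l[0])))
E
python3 rest.py
```

```text
rect (523.3706665039062, 378.349609375) (151.33505249023438, 259.5854187011719) 10.726860046386719
interior plane [0.55349604 0.10737857 0.05813726] slope 29.414981553784152 upslope yaw 10.979035522538338
```

```bash
cat > place.py <<'E'
from h import *
g,sl=np.radians(11),np.radians(29.7)
X=np.array([np.cos(sl)*np.cos(g),np.cos(sl)*np.sin(g),np.sin(sl)]);Y=np.array([-np.sin(g),np.cos(g),0]);N=np.cross(X,Y)
seat=np.array([.4638,.3622,.0215]); RT=R.from_matrix(np.column_stack([-N,Y,X]))
def tgt(up,n,moff=-.002,depth=.171): return seat+up*X+n*N-RT.apply([depth,moff,0])
E
python3 - <<'E'
from place import *
print(tgt(.024,.018))
s=goto(tgt(.024,.10),RT,10,0); print()
goto(tgt(.024,.018),RT,5,0,s)
E
```

```text
[0.39196129 0.3502734  0.19756236]
[[0, 8.0, 47.4, -7.4, 0.9, -3.1, -0.5], [0, 7.2, 47.4, -8.6, 1.0, -3.0, -0.5], [0, 6.3, 47.3, -9.7, 0.9, -3.1, -0.6], [0, 5.2, 47.2, -10.8, 1.0, -3.0, -0.5], [0, 4.3, 47.0, -11.8, 0.9, -3.1, -0.5]]
[[0, 3.1, 46.8, -12.8, 1.0, -3.0, -0.5], [0, 2.1, 46.7, -13.8, 0.9, -3.1, -0.5], [0, 0.9, 46.4, -14.5, 1.0, -3.0, -0.6], [0, -0.4, 46.2, -15.4, 0.9, -3.1, -0.5], [0, -1.7, 45.9, -16.1, 1.0, -3.0, -0.5]]

[[0, 16.4, 0.0, 0.0, 0.0, 0.0, 0.0], [0, 16.4, 0.0, 0.0, 0.0, 0.0, 0.0], [0, 16.4, 0.0, 0.0, 0.0, 0.0, 0.0], [0, 16.4, 0.0, 0.0, 0.0, 0.0, 0.0], [0, 16.4, 0.0, 0.1, 0.0, 0.0, 0.0]]
```

Emit:
arm_command:
  motion:
    - [0, 8, 47, -7, 1, -3, -0.5]
    - [0, 7, 47, -9, 1, -3, -0.5]
    - [0, 6, 47, -10, 1, -3, -0.5]
    - [0, 5, 47, -11, 1, -3, -0.5]
    - [0, 4, 47, -12, 1, -3, -0.5]

```text
clock: 41.7
position: [0.4733, 0.1335, 0.2991]
ee_rot: [-0.174, 1.313, 0.247]
force: [1.0, -0.2, -4.2]
width: 0.2
```

Emit:
arm_command:
  motion:
    - [0, 3, 47, -13, 1, -3, -0.5]
    - [0, 2, 47, -14, 1, -3, -0.5]
    - [0, 1, 46, -15, 1, -3, -0.5]
    - [0, 0, 46, -15, 1, -3, -0.5]
    - [0, -2, 46, -16, 1, -3, -0.5]

```text
clock: 42.32
position: [0.3609, 0.3284, 0.273]
ee_rot: [-0.101, 1.074, 0.169]
force: [0.4, 0.4, -4.9]
width: 0.199
```

Emit:
arm_command:
  motion:
    - [0, 0, 0, 0, 0, 0, 0]
    - [0, 0, 0, 0, 0, 0, 0]

```text
clock: 42.58
position: [0.3612, 0.3276, 0.273]
ee_rot: [-0.104, 1.077, 0.171]
force: [1.0, -0.4, -3.5]
width: 0.2
```

```bash
python3 rest.py; python3 mk.py; python3 - <<'E'
from place import *
p,r,s=pose(); print(p,s["clock"],s["width"],s["force"].round(1),"rot err",(r.inv()*RT).as_rotvec(degrees=True).round(1))
f=lambda q:(np.array([X,Y,N])@(np.array(q)-seat)*1e3).round(1)
for c in ("wrist","top","scene"):
    get_image(c)
    for n in ("wrench_ring","wrench_mid","wrench_grip","rest_seat"):
        print(c,n,[(f(d["point"]),(r.inv().apply(np.array(d["point"])-p)*1e3).round(1),round(d["p"],2)) for d in pinpoint(c,n)[:1]])
goto(tgt(.024,.03),RT,5,0)
E
```

```text
rect (524.818115234375, 379.49310302734375) (145.197021484375, 265.90106201171875) 8.208218574523926
interior plane [0.56436261 0.10521572 0.05887829] slope 29.85955899732475 upslope yaw 10.56057586764242
hole [399.38 206.34] mark 395.24 206.0 yaw 85.0 n 5
[0.36247857 0.32608038 0.27316283] 42.675 0.20186761009578164 [ 0.2 -0.2 -4.2] rot err [-0.2 -1.6  0.2]
wrist wrench_ring []
wrist wrench_mid [(array([ 26.8, -20. , 100. ]), array([171.4,  -3.3,  -0.8]), 0.88)]
wrist wrench_grip [(array([30.6, 50. , 99. ]), array([172.1,  66.7,   2.7]), 0.59)]
wrist rest_seat [(array([ 1.8, -1.1, -1.7]), array([273.7,  15.8, -23. ]), 0.97)]
top wrench_ring [(array([  21.6, -115.3,   95.9]), array([176. , -98.7,  -5.4]), 0.58)]
top wrench_mid [(array([ 24.6, -20. ,  97.9]), array([173.6,  -3.3,  -2.9]), 0.65)]
top wrench_grip [(array([26.9, 54.7, 99.3]), array([171.8,  71.4,  -1. ]), 0.67)]
top rest_seat [(array([-2.4, -5.1, -0.9]), array([273.1,  11.8, -27.2]), 0.85)]
scene wrench_ring [(array([  26.1, -112.1,   99. ]), array([172.7, -95.4,  -1.1]), 0.82)]
scene wrench_mid []
scene wrench_grip [(array([ 31.8,  54.5, 103.4]), array([167.6,  71.2,   3.8]), 0.81)]
scene rest_seat [(array([-1.1,  0.4, -2.1]), array([274.2,  17.3, -26. ]), 0.67)]
[[0, 14.2, 3.3, -1.2, 0.0, -0.3, 0.0], [0, 14.1, 3.4, -1.3, -0.1, -0.3, 0.0], [0, 14.2, 3.3, -1.4, 0.0, -0.3, 0.1], [0, 14.2, 3.4, -1.4, 0.0, -0.3, 0.0], [0, 14.1, 3.3, -1.5, -0.1, -0.3, 0.0]]
```

Emit:
arm_command:
  motion:
    - [0, 14, 3.5, -1.3, 0, -0.3, 0]
    - [0, 14, 3.5, -1.3, 0, -0.3, 0]
    - [0, 14, 3.5, -1.3, 0, -0.3, 0]
    - [0, 14, 3.5, -1.3, 0, -0.3, 0]
    - [0, 14, 3, -1.3, 0, -0.3, 0]

```text
clock: 44.05
position: [0.386, 0.3497, 0.2084]
ee_rot: [-0.1, 1.05, 0.172]
force: [-1.1, -1.9, 0.7]
width: 0.201
```

Emit:
arm_command:
  motion:
    - [0, 4, 0, 0, 0, 0, 0]
    - [0, 4, 0, 0, 0, 0, 0]
    - [0, 2, 0, 0, 0, 0, 0]
    - [0, 0, 0, 0, 0, 0, 0]

```text
clock: 44.55
position: [0.3905, 0.3504, 0.2018]
ee_rot: [-0.098, 1.048, 0.173]
force: [-13.2, -4.4, 22.8]
width: 0.204
```

```bash
cat > pl.py <<'E'
from place import *
p,r,s=pose(); print(p,s["clock"],s["width"],s["force"].round(1),"rot err",(r.inv()*RT).as_rotvec(degrees=True).round(1),"TCP in rest",(np.array([X,Y,N])@(p-seat)*1e3).round(1))
f=lambda q:(np.array([X,Y,N])@(np.array(q)-seat)*1e3).round(1)
for c in ("wrist","top","scene"):
    get_image(c)
    for n in ("wrench_ring","wrench_mid","wrench_grip","rest_seat"):
        print(c,n,[(f(d["point"]),round(d["p"],2)) for d in pinpoint(c,n)[:1]])
E
python3 pl.py
```

```text
[0.39047928 0.3503951  0.20183481] 44.55 0.20369424427795454 [-13.2  -4.4  22.8] rot err [-0.2  0.1 -0. ] TCP in rest [ 24.9   2.4 193.4]
wrist wrench_ring []
wrist wrench_mid [(array([27.3, -0.7, 24.9]), 0.77)]
wrist wrench_grip [(array([27.1, 66.8, 13.3]), 0.61)]
wrist rest_seat [(array([ 2.1, -4.5,  0.3]), 0.58)]
top wrench_ring [(array([ 20.3, -93.6,  29.1]), 0.97)]
top wrench_mid [(array([22.4, -1.4, 21.3]), 0.62)]
top wrench_grip [(array([22.5, 73.4, 16.6]), 0.67)]
top rest_seat [(array([-1.2, -1.5,  0.1]), 0.78)]
scene wrench_ring [(array([ 23.4, -94.8,  27.2]), 0.66)]
scene wrench_mid [(array([22.2, -3. , 16. ]), 0.9)]
scene wrench_grip [(array([29.1, 73. , 12.1]), 0.56)]
scene rest_seat [(array([-4.3,  0.8, -0.2]), 0.56)]
```

Fingertips are on the plate, and the wrench is tipped about 5° with the ring end high. I'll level it by tilting 5°, then release slowly so it slides home.

Emit:
arm_command:
  motion:
    - [0, -2, -7.5, 0, 0, 0, 2.5]
    - [0, 0, -7.5, 0, 0, 0, 2.5]
    - [0, 0, 0, 0, 0, 0, 0]
    - [30, 0, 0, 0, 0, 0, 0]
    - [40, 0, 0, 0, 0, 0, 0]

```text
clock: 45.92
position: [0.393, 0.3359, 0.2017]
ee_rot: [-0.054, 1.054, 0.25]
force: [0.5, 0.4, -1.0]
width: 0.37
```

Emit:
arm_command:
  motion:
    - [70, 0, 0, 0, 0, 0, 0]
    - [70, 0, 0, 0, 0, 0, 0]
    - [70, 0, 0, 0, 0, 0, 0]
    - [70, 0, 0, 0, 0, 0, 0]
    - [70, 0, 0, 0, 0, 0, 0]

```text
clock: 46.55
position: [0.3929, 0.3354, 0.2016]
ee_rot: [-0.054, 1.055, 0.25]
force: [0.0, 0.4, -0.4]
width: 0.761
```

```bash
python3 pl.py
```

```text
[0.39291083 0.33539581 0.20159194] 46.55 0.7610213528608253 [ 0.   0.4 -0.4] rot err [-0.2 -0.  -4.9] TCP in rest [ 24.3 -12.8 193.4]
wrist wrench_ring []
wrist wrench_mid [(array([20.4, -2.9, 20.8]), 0.94)]
wrist wrench_grip []
wrist rest_seat [(array([ 3.2, -1.2, -0.3]), 0.74)]
top wrench_ring [(array([ 20.9, -98.2,  19.2]), 0.59)]
top wrench_mid [(array([18. , -0.7, 20.3]), 0.96)]
top wrench_grip []
top rest_seat [(array([-1.3, -2.8, -1.8]), 0.63)]
scene wrench_ring [(array([ 26.3, -97.2,  21.1]), 0.66)]
scene wrench_mid [(array([18.7, -1.1, 14.2]), 0.62)]
scene wrench_grip [(array([20.3, 70.6, 12.7]), 0.67)]
scene rest_seat [(array([-1. , -0.1, -4.4]), 0.81)]
```

Released, and it slid. I'll retract along the plate normal and measure.

Emit:
arm_command:
  motion:
    - [70, -20, 0, 0, 0, 0, 0]
    - [70, -40, 0, 0, 0, 0, 0]
    - [70, -50, 0, 0, 0, 0, 0]
    - [70, -40, 0, 0, 0, 0, 0]
    - [70, 0, 0, 0, 0, 0, 0]

```text
clock: 47.92
position: [0.3358, 0.3141, 0.3116]
ee_rot: [-0.055, 1.044, 0.247]
force: [-0.0, -0.0, 0.1]
width: 0.759
```

```bash
python3 pl.py; cat > dep.py <<'E'
from place import *
def cloud(c):
    im=get_image(c); o,M=campose(im); D=im["range_z"]; v,u=np.nonzero(D>0)
    und=cv2.undistortPoints(np.stack([u,v],-1)[:,None].astype(float),im["K"],np.array(im["distortion"]))[:,0]
    W=o+(np.c_[und,np.ones(len(u))]*D[v,u][:,None])@M.T
    return (W-seat)@np.array([X,Y,N]).T*1e3
for c in ("wrist","top"):
    Q=cloud(c); print(c)
    k=(abs(Q[:,1])<115)&(Q[:,0]>60)&(Q[:,0]<95)&(abs(Q[:,2])<20); B=Q[k]
    if len(B)<50: print("no plate"); continue
    A=np.c_[B[:,:2],np.ones(len(B))]; l=np.linalg.lstsq(A,B[:,2],rcond=None)[0]; print("plate offs",l.round(3),len(B))
    H=Q[:,2]-np.c_[Q[:,:2],np.ones(len(Q))]@l
    for y in range(-125,130,10):
        m=(abs(Q[:,1]-y)<4)&(Q[:,0]>-8)&(Q[:,0]<55)&(abs(H)<60)
        row=[]
        for x in range(-6,56,6):
            mm=m&(abs(Q[:,0]-x)<3); row.append(f"{np.median(H[mm]):4.0f}" if mm.sum()>1 else "   .")
        print(f"{y:5d}"," ".join(row))
E
python3 dep.py
```

```text
[0.33580844 0.31410629 0.31158691] 47.925 0.7585850117066952 [-0.  -0.   0.1] rot err [-0.2  0.6 -4.7] TCP in rest [ 26.6 -22.8 318.8]
wrist wrench_ring [(array([ 24.5, -95.8,  22. ]), 0.69)]
wrist wrench_mid [(array([18.3, -1.4, 18.8]), 0.67)]
wrist wrench_grip [(array([17.2, 69.2, 14.5]), 0.79)]
wrist rest_seat [(array([ 2.5, -3.2,  2. ]), 0.69)]
top wrench_ring [(array([ 20.1, -96.6,  19.7]), 0.76)]
top wrench_mid [(array([15.5, -0.7, 19.7]), 0.57)]
top wrench_grip [(array([16.4, 72.9, 14.4]), 0.6)]
top rest_seat [(array([-0.9, -2.8,  3.5]), 0.9)]
scene wrench_ring [(array([ 24.6, -96.5,  21. ]), 0.58)]
scene wrench_mid [(array([20.8, -1.5, 18.3]), 0.66)]
scene wrench_grip [(array([18.9, 69.3, 11.1]), 0.78)]
scene rest_seat [(array([ 0.9, -0.1, -1. ]), 0.76)]
wrist
plate offs [ 0.006 -0.004  1.204] 10361
 -125   22   21    .    .    .    .    .    .    .    0   -0
 -115   22   21    .    1   31   29   27   23   21    0   -0
 -105   21   23   37   35   32   16   17   20   20   18    .
  -95   22   31   37   35    .    .    .    .    .    .    .
  -85  -21    .   40    .    .    .  
[... 2233 characters left out ...]
   .    0   -1    1   -1    1
   25    .    .    .    .    .    .    1    0    0    0    0
   35    .    .    .    .    .   -1   -2   -1    1   -1    1
   45    .    .    .    .    .   -3    0   -1   -1    0    1
   55    .    .    .    .    .   -2   -2   -2    0   -1   -0
   65    .    .    .    .    .   -1    0    0   -1   -1    1
   75    .    .    .    .    .   -1   -0    0    1   -2   -0
   85    .    .    .    .    .   -0   -1   -1    0   -2   -1
   95    .   21    .   24   23   18    1    1    0   -0    0
  105    .   19   20   25   21   16    2   -0   -1    0   -1
  115    .   18   22   25   22   16    2   -0   -1   -1   -1
  125    .   13    .    .    .   -2   -1   -3    0    0    0
```

The depth map shows the wrench rolled about 27° on its long axis. The ring's lower edge is hung up on the tab, with its low side about 28 mm up and its high side about 18 mm. I'll press the low side of the shank down with closed fingers.

```bash
python3 - <<'E'
from place import *
def at(x,y,n): return seat+(x*X+y*Y+n*N)/1e3
s=goto(at(12,-46,225),RT,5,0); 
E
```

```text
[[0, 17.9, -6.0, -3.0, 0.0, 0.1, -0.9], [0, 18.0, -5.7, -2.9, 0.0, 0.1, -0.9], [0, 18.1, -5.4, -2.9, -0.1, 0.1, -0.9], [0, 18.1, -5.2, -2.9, 0.0, 0.1, -0.9], [0, 18.3, -4.8, -2.9, 0.0, 0.1, -0.9]]
```

Emit:
arm_command:
  motion:
    - [0, 18, -6, -3, 0, 0, -1]
    - [0, 18, -6, -3, 0, 0, -1]
    - [0, 18, -5, -3, 0, 0, -1]
    - [0, 18, -5, -3, 0, 0, -1]
    - [0, 18, -5, -3, 0, 0, -1]

```text
clock: 49.4
position: [0.3732, 0.2977, 0.2227]
ee_rot: [-0.104, 1.04, 0.165]
force: [0.6, 0.1, -1.0]
width: 0.269
```

Emit:
arm_command:
  motion:
    - [0, 0, 0, 0, 0, 0, 0]
    - [0, 0, 0, 0, 0, 0, 0]
    - [0, 5, 0, 0, 0, 0, 0]
    - [0, 5, 0, 0, 0, 0, 0]
    - [0, 0, 0, 0, 0, 0, 0]

```text
clock: 50.02
position: [0.378, 0.2986, 0.2151]
ee_rot: [-0.102, 1.04, 0.166]
force: [-1.1, 0.7, -0.3]
width: 0.004
```

```bash
python3 pl.py | head -1
```

```text
[0.37802414 0.29859342 0.2151444 ] 50.025 0.004164888949358937 [-1.1  0.7 -0.3] rot err [-0.1  0.5  0.5] TCP in rest [ 12.3 -46.1 215.9]
```

Emit:
arm_command:
  motion:
    - [0, 3, 0, 0, 0, 0, 0]
    - [0, 3, 0, 0, 0, 0, 0]
    - [0, 0, 0, 0, 0, 0, 0]

```text
clock: 51.15
position: [0.3811, 0.2989, 0.2091]
ee_rot: [-0.103, 1.041, 0.165]
force: [0.4, 1.1, 0.3]
width: 0.007
```

```bash
python3 pl.py | head -1
```

```text
[0.38112824 0.29890742 0.2090925 ] 51.15 0.007254883976497211 [0.4 1.1 0.3] rot err [-0.1  0.5  0.5] TCP in rest [ 12.  -46.4 209.1]
```

Emit:
arm_command:
  motion:
    - [0, 3, 0, 0, 0, 0, 0]
    - [0, 3, 0, 0, 0, 0, 0]

```text
clock: 52.15
position: [0.3836, 0.2997, 0.2048]
ee_rot: [-0.102, 1.039, 0.166]
force: [-28.7, -8.7, 51.5]
width: 0.006
```

Emit:
arm_command:
  motion:
    - [0, 2, 0, 0, 0, 0, 0]
    - [0, 2, 0, 0, 0, 0, 0]

```text
clock: 52.4
position: [0.3857, 0.2999, 0.201]
ee_rot: [-0.103, 1.04, 0.166]
force: [-0.4, 0.8, -0.0]
width: 0.003
```

Emit:
arm_command:
  motion:
    - [0, 2, 0, 0, 0, 0, 0]
    - [0, 0, 0, 0, 0, 0, 0]

```text
clock: 52.65
position: [0.3872, 0.2998, 0.1987]
ee_rot: [-0.103, 1.041, 0.164]
force: [0.4, -0.4, 0.1]
width: 0.007
```

It snapped free under about 60 N and the force went to zero. I'll back off and check.

Emit:
arm_command:
  motion:
    - [0, -30, 0, 0, 0, 0, 0]
    - [0, -45, 0, 0, 0, 0, 0]
    - [0, -45, 0, 0, 0, 0, 0]

```text
clock: 53.02
position: [0.3382, 0.2917, 0.2868]
ee_rot: [-0.108, 1.033, 0.16]
force: [0.6, -0.1, 1.3]
width: 0.007
```

```bash
sed -i 's/("wrist","top")/("wrist",)/; s/range(-125,130,10)/range(-120,125,20)/' dep.py; python3 dep.py; python3 - <<'E'
from place import *
f=lambda q:(np.array([X,Y,N])@(np.array(q)-seat)*1e3).round(1)
im=get_image("wrist"); save(im,"z.png")
for n in ("wrench_ring","wrench_mid","wrench_grip"): print(n,[(f(d["point"]),round(d["p"],2)) for d in pinpoint("wrist",n)[:1]])
E
```

```text
wrist
plate offs [ 3.000e-03 -1.000e-03  5.105e+00] 13936
 -120    .    .    .    .    .    .    .    .    .    .    .
 -100    .    .    .    .    .    .    .    .    .    .    .
  -80  -21    0    1   16   17   17   18   17   16    0    0
  -60  -22    0    0   14   15   16   16   10   -0   -0   -0
  -40  -21   -0   -0   12   15   15   14    0   -0   -0    0
  -20  -22    0   -0   14   15   15   14   -0   -0    0    0
    0  -22    0   -0   15   15   15    1   -0    0   -0   -0
   20  -21    0    0   15   15   15    0    0    0    0    0
   40  -22   -0   17   18   18   18    1    0    0   -0    0
   60  -21    0   18   18   18   18    0    0   -0    0    0
   80  -22   11   18   18   18   17   -0    0   -0   -0    0
  100  -21   18   18   18   18   17   -0    0    0   -0    0
  120  -15    .    .    .    .    .    .    .    .    .    .
wrench_ring [(array([20.3, -2.2, 10.9]), 0.34)]
wrench_mid [(array([20.6, -3.9, 12.7]), 0.72)]
wrench_grip [(array([19.5, 67.9,  8.9]), 0.76)]
```

View pics/z.png

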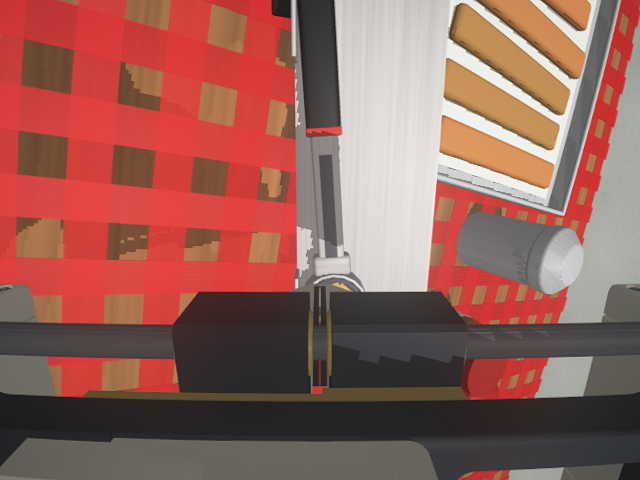

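The wrench lies flat along the lip tabs: shank top at 15 mm, grip top at 18 mm, middle about 19 mm up the slope. In the picture it runs from (320,15) to (335,280). The shaker looks slanted at (520,250) only because of the camera's tilt. Handing in.

```bash
python3 mk.py; python3 -c "
from h import *
get_image('top')
for n in ('shaker','jam','apple'): print(n,[(np.round(d['point'],3),round(d['p'],2)) for d in pinpoint('top',n)[:1]])
print(arm.sign_off())"
```

```text
hole [399.2  206.33] mark 395.24 206.0 yaw 85.0 n 5
shaker [(array([0.722, 0.318, 0.002]), 0.71)]
jam [(array([ 0.665,  0.215, -0.001]), 0.55)]
apple [(array([0.721, 0.142, 0.002]), 0.66)]
the job is handed in; nothing more can be done
None
```

I put the ring on the nut, let go, and re-gripped at the plastic grip. I ratcheted the nut in three power strokes, laid the wrench on the sloped rest and handed in at about 53 s; no verdict is reported.

**Last checks**
- **Nut:** its paint mark reads about 85°, against about 88° for the flange mark (reading good to about 5°).
- **Wrench:** it lies flat on the plate, with shank top 15 mm and grip top 18 mm above it. Its middle is about 19 mm up the slope and 3 mm off centre. I estimated, but did not measure, that it lies about 0.08 rad off the lip line.
- **Bystanders:** the shaker, jam jar and apple are within about 5 mm of their starting positions.

**What went wrong or disagreed**
- **Grasp:** the first grasp attempt closed too late and lifted nothing.
- **Ring:** the second grasp slipped as the ring went on, which left the ring tilted. I re-gripped at the handle, levelled it and let go again, and the ring top then read about 62 mm (63 mm is seated).
- **Hard stop:** I never clearly felt it. The third stroke turned the handle about 68° without moving the nut, so "tight" rests on the paint mark.
- **Rest:** after release the wrench hung tilted on a lip tab. I pressed it flat with the closed fingertips, which peaked at about 60 N at the wrist.

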